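# Fetch tape rolls from a hooked-out bench tray and load the tape stand

## Task

Take the hooked rod from its holder, reach it under the overhang of the bench cubby, catch the eye of the tray and draw the tray all the way out. Put every tape roll that is in the tray onto the post of the tape stand, fully home and lying flat, the largest at the bottom and getting smaller upwards. Then slide the empty tray back in all the way and lay the hooked rod back in its holder as it was, without disturbing the jar, the tin or the comb.

Things in the scene. Friction and masses are not known exactly. Their poses are not given: they have to be found in the camera images.
- cubby: Fixed low plywood bench cubby, 310 mm wide. Origin on the table, mid-width; x points from its open front inwards, z up. Roof 85 to 100 mm above the table, from x = -115 to +100 mm; side walls only from x = -50 mm back, so the roof overhangs the pushed-in tray's front by 65 mm. Fixed jars on its back half reach 205 mm. Two 6 mm high runners under the tray reach out to x = -300 mm.
- tray (a joint): How far the wooden tray is drawn out to the cubby's -x (m): 0 in, 0.25 the stop; starts at 0 to 0.015; 2 N friction, no spring. Tray 278 mm wide, 135 deep; at 0 its centre is at cubby x = 17.5 mm, front face -50 mm. Floor 12 mm above the table, lip 19 mm; steel eye plate on the front 56 mm wide, 26 mm high. At 0.25 its centre is 117 mm clear of the roof. Rolls lie in a row across it.
- eye (a point): Centre of the opening of the tray's pull eye, a flat level loop of 6 mm steel bar at the middle of the tray's front, under the roof's overhang; at tray 0 at cubby x = -70 mm; axes as cubby. Bar centre 21 mm above the table; opening 42 mm wide, 30 mm deep along x. The hook's tip drops in from above; pulled to -x it meets the bar, pushed to +x the tray's front, each about 15 mm from this point.
- hook: Hooked rod: dark wooden handle 90 x 16 x 20 mm (origin at its centre, x along the rod to the hook, z up), then an 8 mm steel rod to x = 145 mm, where it bends straight down; the tip's lowest point is 30 mm below the handle's axis. About 0.12 kg, centre of mass some 20 mm ahead of the origin. Starts in its holder.
- hook_tip (a point): End of the hook's bent tip, on its centre line: 145 mm ahead of and 26 mm below the hook's origin.
- holder: Fixed wooden holder of the hooked rod. Origin on the table below the handle's centre, x towards the hook end, z up. U supports, 12 mm long, at x = -36 mm (for the handle: 28 mm between cheeks, floor 50, cheeks 62 mm high) and x = 75 mm (for the rod: 22 mm between, floor 56, cheeks 70 mm high). The rod lies in both, hook origin 60 mm above the holder's, tip hanging down.
- stand: Tape stand, fixed: a wooden disc 90 mm across and 8 mm thick with an aluminium post 16 mm across, its rounded top 72 mm above the table. Origin at the centre of the disc's underside.
- roll_a: The largest roll of cream paper tape, a flat ring 60 mm across, 18 mm high, bore 23 mm; origin at the centre of its underside, z along its axis. May be absent. About 0.05 kg.
- roll_b: The second largest roll of cream paper tape, a flat ring 51 mm across, 18 mm high, bore 23 mm; origin at the centre of its underside, z along its axis. May be absent. About 0.05 kg.
- roll_c: The third largest roll of cream paper tape, a flat ring 42 mm across, 18 mm high, bore 23 mm; origin at the centre of its underside, z along its axis. May be absent. About 0.04 kg.
- roll_d: The smallest roll of cream paper tape, a flat ring 33 mm across, 18 mm high, bore 23 mm; origin at the centre of its underside, z along its axis. May be absent. About 0.04 kg.
- jar: Bystander: glass jar 64 mm across, 85 mm high; origin under its centre.
- tin: Bystander: steel tin 60 mm across, 70 mm high; origin under its centre.
- comb: Bystander: marbling comb, a wooden bar 180 x 35 x 12 mm along y with upright pins to 32 mm; origin under its centre.
Mind the look-alikes: they are no part of the job. Of the things shaped like the stand, the wooden one is meant.

How it is judged:
By the outcome, as a careful person would: the job done as asked, in the order asked, and still so for the second after the job is handed in, with the robot touching nothing.
Of roll_a, roll_b, roll_c, roll_d only 2 to 4 are there at a start; the rules pass over those that are not, and their reading is None.
At some moment in a run one of roll_a, roll_b, roll_c, roll_d may be knocked a few centimetres aside while the robot is not near it.
It also fails if it takes over 210 s, if anything falls off the work surface, if the arm or the gripper's body presses on something with over 40 N, if the wrist force passes 120 N, or if a joint passes its speed limit or range.

## Robot

A 6-joint arm with a two-finger parallel gripper is mounted at the origin on the work surface. World frame = base frame: x ahead of the robot, y to its left, z up, the work surface at z = 0. Lengths are in m, angles in degrees, forces in N, time in s.
With the tool pointing down it reaches from about 0.25 to 0.725 m from the base axis. Payload 9.7 kg.
Tool frame: the origin (TCP) lies between the finger pads; the fingertips stand 17 mm ahead of it and the grasp point (between the pads) lies 2 mm behind it; z points along the fingers, y is the direction in which the jaws open and shut (so a half turn about z gives the same grasp; the last joint's range is limited). The gripper opens to 85 mm and grips with 20 to 120 N. Pads are 22 mm wide; open, the fingers measure 114 mm over their backs; the gripper's body (76 mm by 85 mm) begins 54 mm behind the grasp point. The pads swing forward as they close: fully open they stand 13 mm farther back than shut.
Start: joints at [75.287, 4.979, 10.078, 95.1, 0, 90], TCP at [0.14, 0.532, 0.221] pointing down, gripper open.
Joint ranges: [-179.16, 179.16], [-48.56, 103.87], [-65.8, 70.77], [-126.05, 130.52], [-82.76, 87.17], [-180, 180]. Speed limits (degrees/s): [127.2, 127.2, 147.25, 180, 180, 180].

## Interface

Orientations are given as [roll, pitch, yaw] about the fixed x, y, z axes, in that order (R = Rz(yaw) Ry(pitch) Rx(roll)).
In Python, from workcell import monitor, cams, order gives the robot as it stands. The module is installed in compiled form; this text tells all that it offers.
- The arm moves only by the shell command python3 -m handwheel 'ROWS' [OPENING] [FORCE]. ROWS is JSON, a list of rows, each a list of 6 numbers: the shift along the tool's x, y, z in m, then the turn, a rotation vector about the tool's x, y, z in degrees. In form: [[tx, ty, tz, wx, wy, wz], ...]. A call has exactly 8 rows; each row shifts and turns the commanded pose from where the row before left it, along the tool's axes as they then stand; what a row does not reach is not made up. A row lasts 1/12 s, in which the tool goes at most 41.7 mm and 7.16 degrees, less where a joint would pass 70% of its speed; a pose out of reach is approached as far as the arm can. A call is refused whole if a number of a shift passes 0.0417 or a number of a turn 7.16, either way. A call with a gripper value outside its range is refused whole. OPENING is the opening, from -1 (shut) to 1 (fully open), set as the call begins (- or left out, the last holds). The fingers move at their own pace and stop on an object; FORCE is the grip in N (left out, the last holds). Time passes only in rows, so rows that do not move let the fingers close, or fill a call up. It gives the time, the measured TCP pose, the force and the opening at its end, in the units of the state.
- monitor.get_obs(): the state, without advancing time (a new reading comes with each control period).
- cams.camera(name): name is "scene" or "top" or "wrist"; returns a dict with "img" (420x560x3 uint8, red, green, blue), "depth" (420x560 float32, m along the optical axis (not along the pixel's ray), 0 where there is no reading), "fx", "fy", "cx", "cy" (pixels), "rvec" (rotation vector, rad) and "tvec" (3), from world to camera coordinates, as OpenCV has them; the wrist camera has in their place "tool_from_camera" (4x4, takes a point from camera to tool coordinates, whose origin is the TCP and whose axes are the flange's). Camera axes: x right, y down, z forward; pixel columns grow to the right and rows downward; lengths in m; the calibration is good to about 2 mm. A picture is of the moment at which its call begins: read the wrist's pose just before it.
- order.job_done(): hands the job in, once; it reports no verdict.
The state is a dict: "time": time; "q": joint angles; "qd": joint speeds; "joint_efforts": joint torques, N m; "ee_pos": TCP position; "tcp_rot": TCP orientation; "wrist_force": force on the tool from outside, world axes, zero at the start; "torque": the same for the moment, N m; "opening": finger opening in m.
Only numpy, scipy, OpenCV 4.12 (cv2) and the standard library are available. Lean on these libraries where they do the work, as an engineer would, in place of code of your own. Each camera call takes 0.05 s, during which the arm holds its last target. There are 200 camera calls.

## Working session

There is one attempt and no reset: what is moved stays moved. The work goes in short steps, Python scripts to look and compute and a shell command to move; the robot and the scene stay as the last step left them, time stands still between calls to the robot, and variables do not carry over. Pictures are saved under pics/ and viewed, about 12 in all and at most 16, crops included, and the job is handed in when it is done.

```bash
mkdir -p pics; cat > h.py <<'E'
import numpy as np, cv2
from workcell import monitor, cams, order
from scipy.spatial.transform import Rotation as R
def shot(n):
    o=monitor.get_obs(); c=cams.camera(n)
    if 'rvec' in c and n!='wrist':
        Rc=cv2.Rodrigues(np.array(c['rvec'],float))[0]; t=np.array(c['tvec'],float).ravel()
        T=np.eye(4); T[:3,:3]=Rc.T; T[:3,3]=-Rc.T@t
    else:
        W=np.eye(4); W[:3,:3]=R.from_euler('xyz',o['tcp_rot'],degrees=True).as_matrix(); W[:3,3]=o['ee_pos']
        T=W@np.array(c['tool_from_camera'])
    c['T']=T; return c
def save(c,name,crop=None,s=1):
    im=c['img'][:,:,::-1]
    if crop: x0,y0,x1,y1=crop; im=im[y0:y1,x0:x1]
    cv2.imwrite('pics/'+name,cv2.resize(im,None,fx=s,fy=s,interpolation=cv2.INTER_CUBIC))
def cloud(c):
    v,u=np.mgrid[:420,:560]; d=c['depth']
    P=np.stack([(u-c['cx'])/c['fx']*d,(v-c['cy'])/c['fy']*d,d],-1)
    P=P@c['T'][:3,:3].T+c['T'][:3,3]; P[d==0]=np.nan; return P
def ray(c,u,v,z):
    r=c['T'][:3,:3]@np.array([(u-c['cx'])/c['fx'],(v-c['cy'])/c['fy'],1]); o=c['T'][:3,3]
    return o+r*(z-o[2])/r[2]
E
python3 - <<'E'
from h import *
print(monitor.get_obs())
a=shot('top');b=shot('scene')
save(a,'top0.png',s=1.4);save(b,'scene0.png',s=1.4)
np.savez('top0.npz',**{k:a[k] for k in a}); np.savez('scene0.npz',**{k:b[k] for k in b})
for c in(a,b): print(c['T'][:3].round(3),c['fx'],c['cx'])
E
```

```text
{'time': 0.0, 'q': array([7.52858830e+01, 5.00990935e+00, 1.00330706e+01, 9.50979840e+01,
       2.29317168e-04, 8.99989482e+01]), 'qd': array([-0.01707922,  0.0078801 ,  0.03335669,  0.03184953, -0.00384486,
        0.04028982]), 'joint_efforts': array([-6.87082365e-05, -5.20389891e+01,  4.64806366e+01,  1.62571081e-02,
        2.30131775e-05, -4.46050983e-07]), 'ee_pos': array([0.1396356 , 0.53173012, 0.2202821 ]), 'tcp_rot': array([-1.79925177e+02, -2.30690518e-04,  1.65286934e+02]), 'wrist_force': array([0.48832872, 0.24928758, 0.51065673]), 'torque': array([-0.01413363, -0.03705279,  0.02900998]), 'opening': 0.08522777084253333}
[[-0.015 -0.994  0.108  0.454]
 [-1.     0.013 -0.019  0.021]
 [ 0.017 -0.108 -0.994  1.27 ]] 415.89158990643136 286.6253912363905
[[ 0.713  0.451 -0.536  1.278]
 [ 0.701 -0.481  0.527 -0.681]
 [-0.02  -0.752 -0.659  0.888]] 498.5103827441693 278.7432760501979
```

View pics/top0.png

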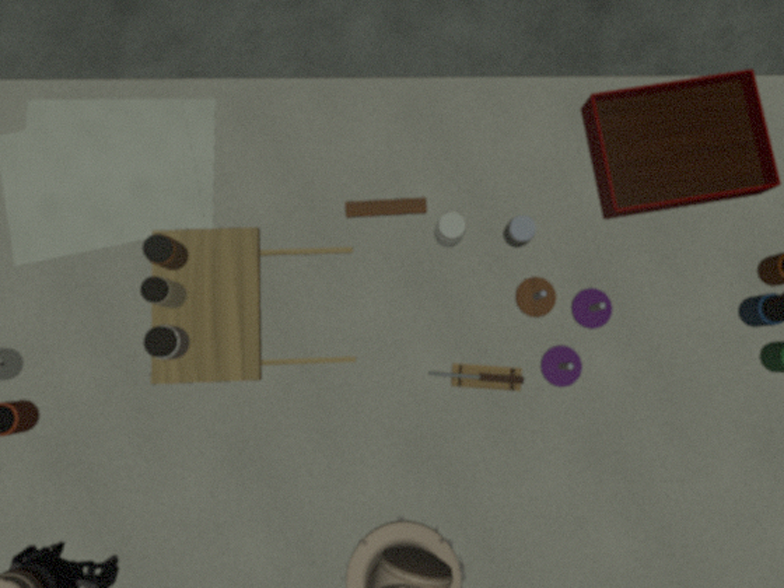

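View pics/scene0.png

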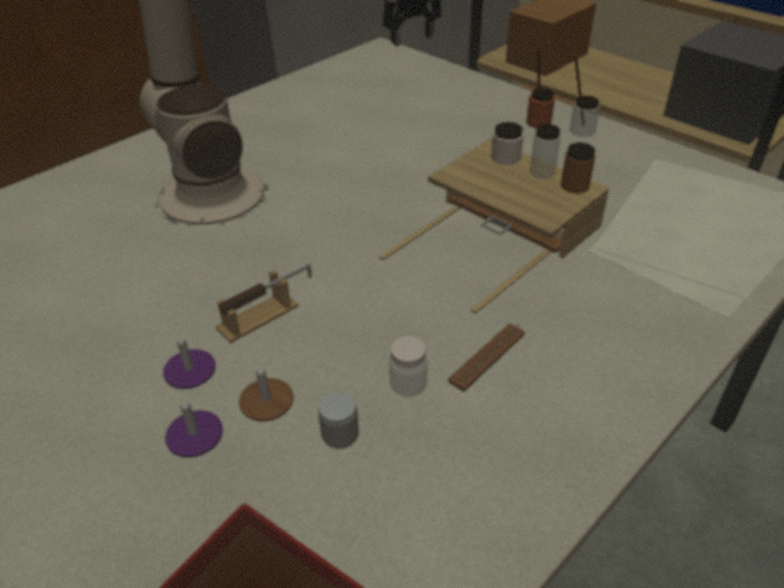

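Top view: the cubby roof is at (152–260, 228–383), opening to the right (-y). The holder and hook are at (487,377), with the tip at (432,373). The stand look-alikes are the brown wooden disc at (536,297) and two purple discs at (591,308) and (561,366); the brown one is meant. There is only one hook. In the scene view the eye is visible at (497,225).

```bash
python3 - <<'E'
from h import *
a=dict(np.load('top0.npz'));b=dict(np.load('scene0.npz'))
hs=cv2.cvtColor(a['img'],cv2.COLOR_RGB2HSV); P=cloud(a);Q=cloud(b)
# roof by height
m=(np.abs(P[...,2]-.1)<.008)&(P[...,1]>.2)&(P[...,0]>.25)
m=cv2.morphologyEx(m.astype(np.uint8),cv2.MORPH_OPEN,np.ones((5,5)))
n,l,s,ce=cv2.connectedComponentsWithStats(m);k=1+s[1:,4].argmax()
c=cv2.findContours((l==k).astype(np.uint8),0,2)[0][0]
r=cv2.minAreaRect(c);print('roof px',r)
for q in cv2.boxPoints(r): print(q,ray(a,*q,.1).round(4))
print('table z',np.nanmedian(P[330:350,200:240,2]))
# objects by height >12mm
m=((P[...,2]>.012)&(P[...,1]<.2)&(P[...,0]>.25)).astype(np.uint8)
n,l,s,ce=cv2.connectedComponentsWithStats(m)
for i in range(1,n):
    if s[i,4]>15:
        p=P[l==i]; print(ce[i].round(1),s[i,4],np.nanmedian(p,0).round(3),'zmax',np.nanpercentile(p[:,2],95).round(3))
# brown disc
for nm,rr in (('stand',(360,190,405,232)),('holder',(300,250,380,285))):
    x0,y0,x1,y1=rr; w=hs[y0:y1,x0:x1]; mm=((w[...,1]>80)&(w[...,0]<25)).astype(np.uint8)
    c=max(cv2.findContours(mm,0,2)[0],key=cv2.contourArea); r=cv2.minAreaRect(c)
    print(nm,r, 'centre',ray(a,r[0][0]+x0,r[0][1]+y0,.008).round(4))
    if nm=='holder':
        for q in cv2.boxPoints(r): print(ray(a,q[0]+x0,q[1]+y0,.006).round(4))
print('eye scene',ray(b,497/1.4,225/1.4,.021), 'tip',ray(b,310/1.4,274/1.4,.030),ray(a,432/1.4,373/1.4,.06), 'handle end',ray(a,522/1.4,380/1.4,.066))
# runners
for u,v in ((352,249),(354,359),(262,252),(262,362)): print(ray(a,u/1.4,v/1.4,.006).round(4))
save(a,'crop1.png',(240,160,440,300),4)
im=np.vstack([cv2.resize(a['img'][190:290,290:440],None,fx=4,fy=4),cv2.resize(b['img'][90:190,290:440],None,fx=4,fy=4)])[:,:,::-1]
cv2.imwrite('pics/crop1.png',cv2.resize(im,None,fx=.75,fy=.75))
E
```

```text
roof px ((146.5, 217.49996948242188), (76.99998474121094, 110.99998474121094), 0.0)
[108.00001 272.99997] [0.4197 0.4955 0.1   ]
[108.00001 161.99997] [0.7328 0.5054 0.1   ]
[185.      161.99997] [0.7305 0.2871 0.1   ]
[185.      272.99997] [0.4165 0.2834 0.1   ]
table z -1.357817550928786e-05
[485.3 101.8] 11247 [ 0.927 -0.624  0.031] zmax 0.07
[274.7 147.3] 380 [0.794 0.03  0.014] zmax 0.019
[320.8 163.3] 427 [ 0.727 -0.104  0.084] zmax 0.089
[370.9 164.4] 388 [ 0.726 -0.253  0.069] zmax 0.074
[551.8 192. ] 338 [ 0.639 -0.799  0.047] zmax 0.077
[385.  210.3] 55 [ 0.59  -0.292  0.056] zmax 0.075
[544.9 220.8] 648 [ 0.551 -0.755  0.073] zmax 0.095
[426.4 218.4] 56 [ 0.564 -0.414  0.06 ] zmax 0.074
[552.7 254.2] 294 [ 0.454 -0.787  0.044] zmax 0.073
[404.  261.1] 52 [ 0.44  -0.341  0.063] zmax 0.074
[346.  268.9] 445 [ 0.42  -0.172  0.065] zmax 0.073
stand ((22.5, 21.5), (27.0, 27.0), 90.0) centre [ 0.5912 -0.2968  0.008 ]
holder ((47.32994842529297, 18.88071060180664), (49.37420654296875, 15.389363288879395), 4.085616588592529) centre [ 0.4185 -0.1833  0.008 ]
[ 0.4019 -0.1071  0.006 ]
[ 0.4478 -0.1115  0.006 ]
[ 0.435  -0.2606  0.006 ]
[ 0.3891 -0.2556  0.006 ]
eye scene [0.57697091 0.33069753 0.021     ] tip [ 0.41999793 -0.05477879  0.03      ] [ 0.42861602 -0.06288571  0.06      ] handle end [ 0.41169617 -0.24738932  0.066     ]
[0.7008 0.1041 0.006 ]
[0.46   0.1011 0.006 ]
[0.6963 0.3013 0.006 ]
[0.4564 0.2986 0.006 ]
```

View pics/crop1.png

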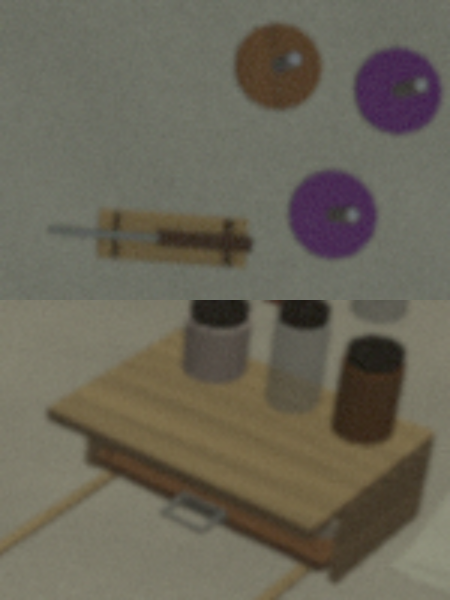

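The choice is confirmed: the brown wooden stand is at about (0.591,-0.297), and the hook handle at about (0.4155,-0.207) with yaw about 85°. The eye is at about (0.576,0.331) and the cubby's yaw is about 90°. I'll set the tool to yaw 90 and go above the holder.

```bash
H="python3 -m handwheel"
$H '[[0,0,-0.005,0,0,6.274],[0,0,-0.005,0,0,6.274],[0,0,-0.005,0,0,6.274],[0,0,-0.005,0,0,6.274],[0,0,-0.005,0,0,6.274],[0,0,-0.005,0,0,6.274],[0,0,-0.005,0,0,6.274],[0,0,-0.005,0,0,6.274]]' 1 60
$H '[[0,0,-0.005,0,0,6.274],[0,0,-0.005,0,0,6.274],[0,0,0,0,0,6.274],[0,0,0,0,0,6.274],[-0.03,0.011,0,0,0,0],[-0.03,0.011,0,0,0,0],[-0.03,0.011,0,0,0,0],[-0.03,0.011,0,0,0,0]]'
$H '[[-0.03,0.011,0,0,0,0],[-0.03,0.011,0,0,0,0],[-0.03,0.011,0,0,0,0],[-0.03,0.011,0,0,0,0],[-0.03,0.011,0,0,0,0],[-0.03,0.011,0,0,0,0],[-0.03,0.011,0,0,0,0],[-0.03,0.011,0,0,0,0]]'
$H '[[-0.03,0.011,0,0,0,0],[-0.03,0.011,0,0,0,0],[-0.03,0.011,0,0,0,0],[-0.03,0.011,0,0,0,0],[-0.03,0.011,0,0,0,0],[-0.03,0.011,0,0,0,0],[-0.03,0.011,0,0,0,0],[-0.03,0.011,0,0,0,0]]'
$H '[[-0.03,0.014,0,0,0,0],[-0.03,0.014,0,0,0,0],[-0.03,0,0,0,0,0],[-0.03,0,0,0,0,0],[0,0,0,0,0,0],[0,0,0,0,0,0],[0,0,0,0,0,0],[0,0,0,0,0,0]]'
python3 - <<'E'
from h import *
c=shot('wrist'); save(c,'w1.png'); print(c['T'].round(3),c['tool_from_camera'].round(3),c['fx'],monitor.get_obs()['q'])
np.savez('w1.npz',**c)
E
```

```text
time: 0.77
ee_pos: [0.1397, 0.5318, 0.2608]
tcp_rot: [-180.0, 0.0, 114.8]
wrist_force: [-0.0, 0.1, -0.6]
opening: 0.0855
time: 1.43
ee_pos: [0.1838, 0.4106, 0.2704]
tcp_rot: [-180.0, 0.1, 90.0]
wrist_force: [0.5, 0.5, 0.4]
opening: 0.0851
time: 2.1
ee_pos: [0.2716, 0.1705, 0.2709]
tcp_rot: [180.0, -0.0, 90.0]
wrist_force: [0.4, 1.1, 0.8]
opening: 0.0853
time: 2.77
ee_pos: [0.3597, -0.0698, 0.2708]
tcp_rot: [-180.0, -0.0, 90.0]
wrist_force: [2.2, 1.3, 0.1]
opening: 0.0855
time: 3.43
ee_pos: [0.3877, -0.1873, 0.2711]
tcp_rot: [180.0, -0.0, 90.0]
wrist_force: [0.1, 0.4, -0.4]
opening: 0.0855
[[ 1.     0.001  0.001  0.388]
 [ 0.001 -0.955 -0.298 -0.111]
 [ 0.     0.298 -0.955  0.423]
 [ 0.     0.     0.     1.   ]] [[ 0.    -0.955 -0.298  0.076]
 [ 1.     0.     0.     0.   ]
 [-0.    -0.298  0.955 -0.152]
 [ 0.     0.     0.     1.   ]] 304.5412736759922 [-2.57740239e+01 -9.77981092e+00  1.48649251e+00  1.01249377e+02
  7.24604952e-03  6.41535953e+01]
```

View pics/w1.png

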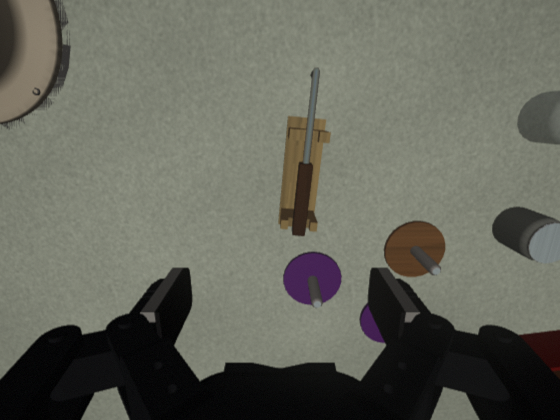

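The rod's bend is at (316,72), the handle runs from (305,165) to (299,234), and the wooden stand is at (415,248).

```bash
python3 - <<'E'
from h import *
a=dict(np.load('w1.npz'))
bend=ray(a,315.5,73,.064);f=ray(a,305,164,.07);e=ray(a,299.5,234.5,.065)
print(bend,f,e,np.linalg.norm((bend-e)[:2]),np.linalg.norm((f-e)[:2]))
d=(bend-e)[:2];d/=np.linalg.norm(d);print('yaw',np.degrees(np.arctan2(d[1],d[0])),'origin',e[:2]+.045*d,f[:2]-.045*d,bend[:2]-.145*d)
d=(f-e)[:2];print(np.degrees(np.arctan2(d[1],d[0])))
P=cloud(a)
for u,v in((315,73),(305,164),(300,230),(302,200)):print(P[v,u])
print('stand',ray(a,415,248,.008),'top',ray(a,436,269,.070))
E
```

```text
[ 0.42681762 -0.06444401  0.064     ] [ 0.41750287 -0.16160078  0.07      ] [ 0.41327591 -0.25084478  0.065     ] 0.1868920204434388 0.08934404802653985
yaw 85.84485540241121 origin [ 0.41653649 -0.20596306] [ 0.41424228 -0.2064825 ] [ 0.41631129 -0.20906287]
87.28826448677475
[ 0.4263929  -0.06430462  0.06291852]
[ 0.41761288 -0.16179027  0.0686816 ]
[ 0.41361663 -0.24395842  0.06726371]
[ 0.41515265 -0.20509324  0.06821941]
stand [ 0.58870917 -0.29439247  0.008     ] top [ 0.58968904 -0.296326    0.07      ]
```

```bash
H="python3 -m handwheel"
$H '[[-0.0095,0.014,0.02,0,0,0],[-0.0095,0.014,0.02,0,0,0],[0,0,0.02,0,0,2],[0,0,0.02,0,0,2],[0,0,0.02,0,0,0],[0,0,0.02,0,0,0],[0,0,0.02,0,0,0],[0,0,0.02,0,0,0]]'
$H '[[0,0,0.02,0,0,0],[0,0,0.018,0,0,0],[0,0,0.01,0,0,0],[0,0,0.005,0,0,0],[0,0,0,0,0,0],[0,0,0,0,0,0],[0,0,0,0,0,0],[0,0,0,0,0,0]]'
$H '[[0,0,0,0,0,0],[0,0,0,0,0,0],[0,0,0,0,0,0],[0,0,0,0,0,0],[0,0,0,0,0,0],[0,0,0,0,0,0],[0,0,0,0,0,0],[0,0,0,0,0,0]]' -1 60
```

```text
time: 4.15
ee_pos: [0.4159, -0.206, 0.1103]
tcp_rot: [180.0, 0.0, 86.1]
wrist_force: [0.5, -1.2, 0.3]
opening: 0.0854
time: 4.82
ee_pos: [0.4163, -0.2073, 0.0591]
tcp_rot: [179.9, 0.0, 86.0]
wrist_force: [-1.0, 1.0, 1.2]
opening: 0.0853
time: 5.48
ee_pos: [0.4157, -0.2071, 0.0582]
tcp_rot: [180.0, 0.0, 86.0]
wrist_force: [-1.1, 0.1, 2.8]
opening: 0.0119
```

```bash
H="python3 -m handwheel"
$H '[[0,0,0,0,0,0],[0,0,0,0,0,0],[0,0,-0.01,0,0,0],[0,0,-0.01,0,0,0],[0,0,-0.02,0,0,0],[0,0,-0.02,0,0,0],[0,0,-0.02,0,0,0],[0,0,-0.02,0,0,0]]'
python3 - <<'E'
from h import *
c=shot('wrist'); save(c,'w2.png');np.savez('w2.npz',**c)
E
```

```text
time: 6.15
ee_pos: [0.4157, -0.207, 0.1598]
tcp_rot: [180.0, 0.0, 86.0]
wrist_force: [0.9, -1.1, -0.8]
opening: 0.0123
```

View pics/w2.png

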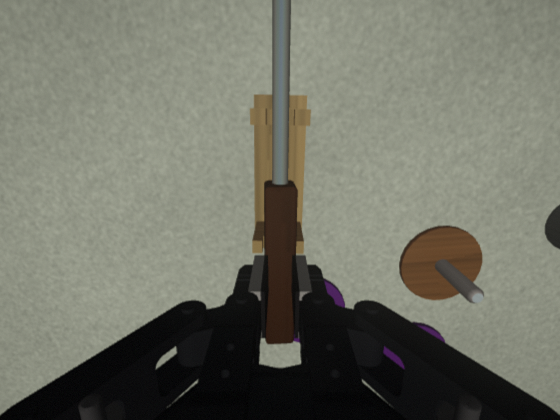

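The hook is held straight along tool x, with the handle front at (280,183). The stand base is at (441,262) and its post top at (477,296).

```bash
python3 - <<'E'
from h import *
a=dict(np.load('w2.npz')); tcp=np.array([.4157,-.207,.1598])
P=cloud(a); print(P[190,280],P[120,281],P[30,282])
f=ray(a,280.5,183,P[190,280,2])
d=np.array([np.cos(np.radians(86)),np.sin(np.radians(86))]);print('front ahead of tcp',(f-tcp)[:2]@d, (f-tcp)[:2]@[d[1],-d[0]])
print('stand',ray(a,441.5,262.5,.008),'top',ray(a,477,295,.071))
E
```

```text
[ 0.41939509 -0.16348557  0.16985147] [ 0.42207359 -0.13173647  0.16394733] [ 0.42504797 -0.09468873  0.16252058]
front ahead of tcp 0.04705556942151645 0.0008854233039263638
stand [ 0.58875015 -0.29471702  0.008     ] top [ 0.58892143 -0.2956447   0.071     ]
```

```bash
H="python3 -m handwheel"
$H '[[0,0,0,0,0,-2],[0,0,0,0,0,-2],[0.02,0.01,0,0,0,0],[0.02,0.01,0,0,0,0],[0.02,0.01,0,0,0,0],[0.02,0.01,0,0,0,0],[0.02,0.01,0,0,0,0],[0.02,0.01,0,0,0,0]]'
$H '[[0.02,0.012,0,0,0,0],[0.02,0.012,0,0,0,0],[0.02,0.012,0,0,0,0],[0.02,0.012,0,0,0,0],[0.02,0.012,0,0,0,0],[0.02,0.012,0,0,0,0],[0.02,0.012,0,0,0,0],[0.02,0.012,0,0,0,0]]'
$H '[[0,0,0.015,0,0,0],[0,0,0.015,0,0,0],[0,0,0.015,0,0,0],[0,0,0.015,0,0,0],[0,0,0.015,0,0,0],[0,0,0.015,0,0,0],[0,0,0.004,0,0,0],[0,0,0,0,0,0]]'
python3 - <<'E'
from h import *
c=shot('scene'); save(c,'s2.png',(260,90,460,240),4);np.savez('s2.npz',**c)
E
```

```text
time: 6.87
ee_pos: [0.4762, -0.086, 0.1588]
tcp_rot: [180.0, 0.0, 90.0]
wrist_force: [0.5, 0.2, -1.2]
opening: 0.0124
time: 7.53
ee_pos: [0.5723, 0.0741, 0.1586]
tcp_rot: [180.0, -0.0, 90.0]
wrist_force: [0.7, -0.4, -1.6]
opening: 0.0123
time: 8.2
ee_pos: [0.5711, 0.0729, 0.0632]
tcp_rot: [-179.9, 0.0, 90.0]
wrist_force: [-0.6, -0.4, -1.2]
opening: 0.012
```

View pics/s2.png

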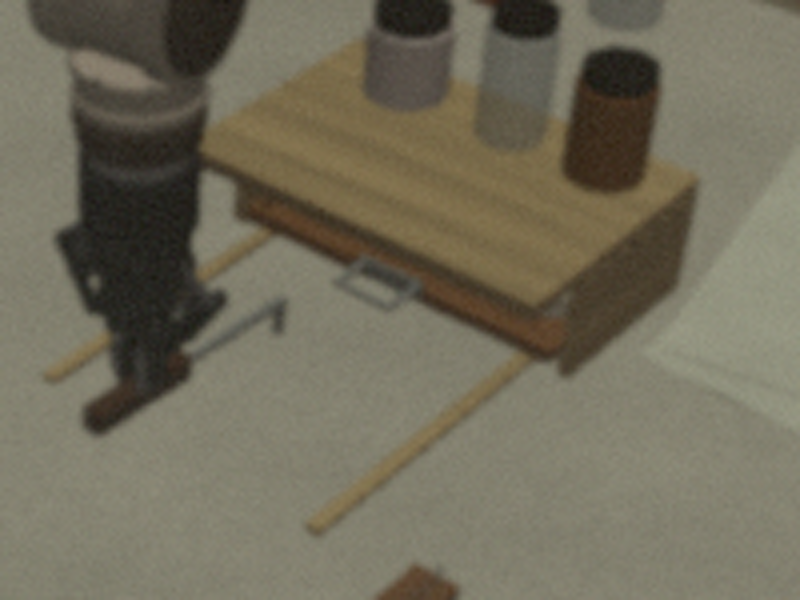

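The tip is at crop (277,330). The eye's front bar runs from (337,283) to (388,307), with side bars back to (357,262) and (420,287).

```bash
python3 - <<'E'
from h import *
b=dict(np.load('s2.npz'))
g=lambda x,y,z:ray(b,260+x/4,90+y/4,z).round(4)
print('tip',g(278,330,.035),'exp',.571,.0729+.147)
for p in((338,283),(388,308),(420,287),(380,285)):print(p,g(*p,.021))
E
```

```text
tip [0.5709 0.2199 0.035 ] exp 0.571 0.21989999999999998
(338, 283) [0.5543 0.3094 0.021 ]
(388, 308) [0.6007 0.3097 0.021 ]
(420, 287) [0.6018 0.3466 0.021 ]
(380, 285) [0.5787 0.3285 0.021 ]
```

```bash
H="python3 -m handwheel"
$H '[[0.018,0.001,0,0,0,0],[0.018,0.001,0,0,0,0],[0.018,0.001,0,0,0,0],[0.018,0.001,0,0,0,0],[0.018,0.001,0,0,0,0],[0.018,0.0015,0,0,0,0],[0,0,0,0,0,0],[0,0,0,0,0,0]]'
$H '[[0,0,0.004,0,0,0],[0,0,0.004,0,0,0],[0,0,0.004,0,0,0],[0,0,0.004,0,0,0],[0,0,0.003,0,0,0],[0,0,0,0,0,0],[0,0,0,0,0,0],[0,0,0,0,0,0]]'
$H '[[-0.004,0,0,0,0,0],[-0.004,0,0,0,0,0],[-0.004,0,0,0,0,0],[-0.004,0,0,0,0,0],[-0.004,0,0,0,0,0],[-0.004,0,0,0,0,0],[-0.004,0,0,0,0,0],[-0.004,0,0,0,0,0]]'
python3 - <<'E'
from h import *
c=shot('scene'); save(c,'s3.png',(260,90,460,240),3)
E
```

```text
time: 8.92
ee_pos: [0.5787, 0.1817, 0.0652]
tcp_rot: [179.9, -0.0, 90.1]
wrist_force: [-0.4, -0.4, -1.0]
opening: 0.0123
time: 9.58
ee_pos: [0.5782, 0.1809, 0.0451]
tcp_rot: [180.0, 0.0, 90.0]
wrist_force: [-0.3, 0.2, -1.4]
opening: 0.0121
time: 10.25
ee_pos: [0.5782, 0.1485, 0.045]
tcp_rot: [180.0, -0.0, 90.0]
wrist_force: [0.1, 2.9, -1.9]
opening: 0.0121
```

View pics/s3.png

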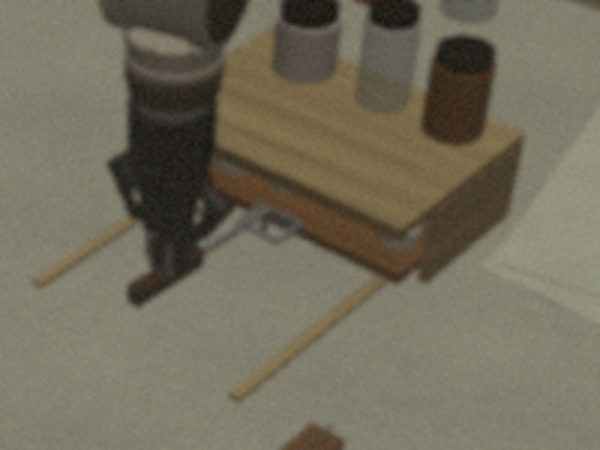

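The hook has caught the eye and the tray is coming out. I'll keep pulling to the stop.

```bash
H="python3 -m handwheel"
$H '[[-0.012,0,0,0,0,0],[-0.012,0,0,0,0,0],[-0.012,0,0,0,0,0],[-0.012,0,0,0,0,0],[-0.012,0,0,0,0,0],[-0.012,0,0,0,0,0],[-0.012,0,0,0,0,0],[-0.012,0,0,0,0,0]]'
$H '[[-0.012,0,0,0,0,0],[-0.012,0,0,0,0,0],[-0.012,0,0,0,0,0],[-0.012,0,0,0,0,0],[-0.012,0,0,0,0,0],[-0.012,0,0,0,0,0],[-0.01,0,0,0,0,0],[-0.01,0,0,0,0,0]]'
$H '[[-0.004,0,0,0,0,0],[-0.004,0,0,0,0,0],[-0.004,0,0,0,0,0],[-0.004,0,0,0,0,0],[-0.003,0,0,0,0,0],[-0.003,0,0,0,0,0],[-0.002,0,0,0,0,0],[0,0,0,0,0,0]]'
```

```text
time: 10.97
ee_pos: [0.5782, 0.0516, 0.045]
tcp_rot: [180.0, -0.0, 90.0]
wrist_force: [0.8, 3.1, -1.8]
opening: 0.0122
time: 11.63
ee_pos: [0.5779, -0.0402, 0.0449]
tcp_rot: [-180.0, -0.0, 90.0]
wrist_force: [0.4, 2.9, -1.8]
opening: 0.0121
time: 12.3
ee_pos: [0.5782, -0.0634, 0.045]
tcp_rot: [180.0, 0.0, 90.0]
wrist_force: [-1.2, 0.9, -1.4]
opening: 0.0125
```

```bash
H="python3 -m handwheel"
$H '[[-0.003,0,0,0,0,0],[-0.003,0,0,0,0,0],[-0.003,0,0,0,0,0],[-0.002,0,0,0,0,0],[-0.002,0,0,0,0,0],[-0.002,0,0,0,0,0],[-0.001,0,0,0,0,0],[0,0,0,0,0,0]]'
$H '[[-0.001,0,0,0,0,0],[-0.001,0,0,0,0,0],[-0.001,0,0,0,0,0],[0,0,0,0,0,0],[0,0,0,0,0,0],[0,0,0,0,0,0],[0,0,0,0,0,0],[0,0,0,0,0,0]]'
```

```text
time: 12.97
ee_pos: [0.5777, -0.077, 0.0443]
tcp_rot: [-179.9, -0.3, 90.1]
wrist_force: [-0.4, 13.0, -4.5]
opening: 0.0123
time: 13.63
ee_pos: [0.5774, -0.0776, 0.0437]
tcp_rot: [-179.9, -0.5, 90.2]
wrist_force: [0.8, 24.4, -7.5]
opening: 0.0121
```

At the stop (24 N). I'll centre the tip in the eye, lift out, and look at the tray.

```bash
H="python3 -m handwheel"
$H '[[0.004,0,0,0,0,0],[0.004,0,0,0,0,0],[0.004,0,0,0,0,0],[0.004,0,0,0,0,0],[0,0,0,0,0,0],[0,0,0,0,0,0],[0,0,-0.01,0,0,0],[0,0,-0.015,0,0,0]]'
$H '[[0,0,-0.02,0,0,0],[0,0,-0.02,0,0,0],[0,0,-0.02,0,0,0],[0,0,-0.02,0,0,0],[0,0,-0.02,0,0,0],[0,0,-0.02,0,0,0],[0,0,0,0,0,0],[0,0,0,0,0,0]]'
python3 - <<'E'
from h import *
c=shot('wrist');np.savez('w3.npz',**c)
t=shot('top');np.savez('t3.npz',**t)
im=np.hstack([c['img'],cv2.resize(t['img'][140:280,160:347],(560,420))])
cv2.imwrite('pics/w3.png',cv2.resize(im[:,:,::-1],None,fx=.7,fy=.7))
E
```

```text
time: 14.3
ee_pos: [0.5772, -0.0662, 0.0694]
tcp_rot: [-179.8, -0.0, 90.0]
wrist_force: [0.9, 0.6, -0.9]
opening: 0.0122
time: 14.97
ee_pos: [0.5788, -0.0664, 0.1916]
tcp_rot: [179.8, 0.0, 90.0]
wrist_force: [0.4, -0.1, -1.3]
opening: 0.0123
```

View pics/w3.png

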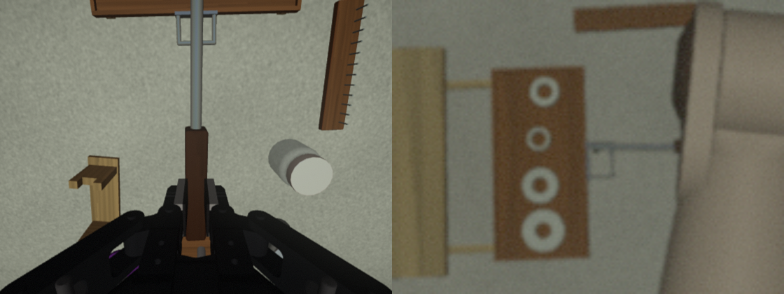

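All four rolls are present. By size in the montage: a (544,231), b (540,185), c (544,92), d (538,139). The hook goes back to its holder for now.

```bash
H="python3 -m handwheel"
$H '[[0,0,0,0,0,2],[0,0,0,0,0,2],[-0.0254,-0.0253,0,0,0,0],[-0.0254,-0.0253,0,0,0,0],[-0.0254,-0.0253,0,0,0,0],[-0.0254,-0.0253,0,0,0,0],[-0.0254,-0.0253,0,0,0,0],[-0.0254,-0.0253,0,0,0,0]]'
$H '[[0,0,0.02,0,0,0],[0,0,0.02,0,0,0],[0,0,0.02,0,0,0],[0,0,0.01,0,0,0],[0,0,0,0,0,0],[0,0,0,0,0,0],[0,0,0,0,0,0],[0,0,0,0,0,0]]'
```

```text
time: 15.73
ee_pos: [0.4142, -0.208, 0.1887]
tcp_rot: [-179.9, -0.0, 86.0]
wrist_force: [0.1, 0.2, -1.1]
opening: 0.0121
time: 16.4
ee_pos: [0.4167, -0.2076, 0.1211]
tcp_rot: [179.9, 0.0, 86.0]
wrist_force: [-0.1, -0.2, -1.1]
opening: 0.0121
```

```bash
H="python3 -m handwheel"
$H '[[0,-0.001,0.015,0,0,0],[0,0,0.015,0,0,0],[0,0,0.013,0,0,0],[0,0,0.008,0,0,0],[0,0,0.006,0,0,0],[0,0,0.004,0,0,0],[0,0,0.001,0,0,0],[0,0,0,0,0,0]]'
$H '[[0,0,0,0,0,0],[0,0,0,0,0,0],[0,0,0,0,0,0],[0,0,0,0,0,0],[0,0,0,0,0,0],[0,0,0,0,0,0],[0,0,0,0,0,0],[0,0,0,0,0,0]]' 1
$H '[[0,0,-0.01,0,0,0],[0,0,-0.01,0,0,0],[0,0,-0.02,0,0,0],[0,0,-0.02,0,0,0],[0,0,-0.03,0,0,0],[0,0,-0.03,0,0,0],[0,0,-0.03,0,0,0],[0,0,-0.03,0,0,0]]'
python3 - <<'E'
from h import *
c=shot('wrist');np.savez('w4.npz',**c)
t=shot('top');np.savez('t4.npz',**t)
P=cloud(t); m=(P[...,0]>.42)&(P[...,0]<.72)&(P[...,1]>.09)&(P[...,1]<.25)&(P[...,2]>.022)&(P[...,2]<.05)
hs=cv2.cvtColor(t['img'],cv2.COLOR_RGB2HSV)
m2=((hs[...,1]<70)&(hs[...,2]>90)&(P[...,0]>.44)&(P[...,0]<.72)&(P[...,1]>.09)&(P[...,1]<.235)).astype(np.uint8)
for mm in (m.astype(np.uint8),m2):
    for q in cv2.findContours(mm,0,2)[0]:
        if cv2.contourArea(q)>40:
            (x,y),r=cv2.minEnclosingCircle(q);A=cv2.contourArea(q); print((round(x,1),round(y,1)),'diam mm',round(2*np.sqrt(A/np.pi)*1.24/416*1000,1),ray(t,x,y,.030).round(4))
im=np.hstack([c['img'],cv2.resize(t['img'][140:280,160:347],(560,420))])
cv2.imwrite('pics/w4.png',cv2.resize(im[:,:,::-1],None,fx=.7,fy=.7))
E
```

```text
time: 17.07
ee_pos: [0.4154, -0.2075, 0.0585]
tcp_rot: [180.0, 0.0, 86.0]
wrist_force: [-0.1, -1.7, -0.4]
opening: 0.0122
time: 17.73
ee_pos: [0.4151, -0.2074, 0.058]
tcp_rot: [-180.0, 0.0, 86.0]
wrist_force: [1.0, -0.5, 0.4]
opening: 0.0854
time: 18.4
ee_pos: [0.4149, -0.2073, 0.2408]
tcp_rot: [179.9, 0.0, 86.0]
wrist_force: [1.1, -0.7, -0.0]
opening: 0.0856
(231.7, 249.1) diam mm 57.3 [0.4824 0.1622 0.03  ]
(230.2, 227.5) diam mm 48.4 [0.5465 0.1665 0.03  ]
(229.5, 205.5) diam mm 29.3 [0.6127 0.1686 0.03  ]
(232.2, 183.2) diam mm 38.3 [0.6804 0.1606 0.03  ]
(231.7, 249.1) diam mm 59.8 [0.4822 0.162  0.03  ]
(230.3, 227.9) diam mm 50.3 [0.5454 0.1661 0.03  ]
(229.4, 205.7) diam mm 32.6 [0.6121 0.1688 0.03  ]
(232.1, 183.1) diam mm 40.6 [0.6808 0.1609 0.03  ]
(245.0, 217.5) diam mm 56.9 [0.5761 0.1224 0.03  ]
```

View pics/w4.png

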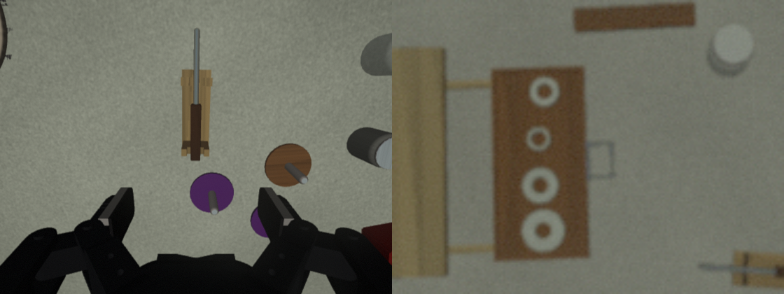

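The hook is back in its holder. The measured rolls match the given sizes: a (.482,.162), b (.546,.166), d (.612,.169), c (.681,.161). I'll turn the jaws to lie along y (tool yaw 180) and look from above the tray.

```bash
H="python3 -m handwheel"
$H '[[0,0,0,0,0,-6.714],[0,0,0,0,0,-6.714],[0,0,0,0,0,-6.714],[0,0,0,0,0,-6.714],[0,0,0,0,0,-6.714],[0,0,0,0,0,-6.714],[0,0,0,0,0,-6.714],[0,0,0,0,0,-6.714]]' 1 30
$H '[[0,0,0,0,0,-6.714],[0,0,0,0,0,-6.714],[0,0,0,0,0,-6.714],[0,0,0,0,0,-6.714],[0,0,0,0,0,-6.714],[0,0,0,0,0,-6.714],[-0.01,0.031,0,0,0,0],[-0.01,0.031,0,0,0,0]]'
$H '[[-0.01,0.031,0,0,0,0],[-0.01,0.031,0,0,0,0],[-0.01,0.031,0,0,0,0],[-0.01,0.031,0,0,0,0],[-0.01,0.031,0,0,0,0],[-0.01,0.031,0,0,0,0],[-0.01,0.031,0,0,0,0],[-0.01,0.031,0,0,0,0]]'
$H '[[-0.012,0.031,0,0,0,0],[-0.012,0.031,0,0,0,0],[0,0,0,0,0,0],[0,0,0,0,0,0],[0,0,0,0,0,0],[0,0,0,0,0,0],[0,0,0,0,0,0],[0,0,0,0,0,0]]'
cat >> h.py <<'E'
def rolls(c,zt=.030,box=(.42,.75,.05,.26),lo=.024,hi=.037):
    P=cloud(c); m=((P[...,0]>box[0])&(P[...,0]<box[1])&(P[...,1]>box[2])&(P[...,1]<box[3])&(P[...,2]>lo)&(P[...,2]<hi)).astype(np.uint8)
    m=cv2.morphologyEx(m,cv2.MORPH_OPEN,np.ones((3,3)))
    for q in cv2.findContours(m,0,2)[0]:
        if cv2.contourArea(q)<150: continue
        p=np.array([ray(c,*x[0],zt)[:2] for x in q],np.float32)*1000
        (x,y),r=cv2.minEnclosingCircle(p); print('centre',round(x/1000,4),round(y/1000,4),'diam',round(2*r,1),'area diam',round(2*np.sqrt(cv2.contourArea(p)/np.pi),1))
E
python3 - <<'E'
from h import *
c=shot('wrist');np.savez('w5.npz',**c);save(c,'w5.png'); rolls(c)
E
```

```text
time: 19.17
ee_pos: [0.415, -0.2074, 0.2385]
tcp_rot: [180.0, 0.0, 140.0]
wrist_force: [-0.2, 0.2, 0.7]
opening: 0.0854
time: 19.83
ee_pos: [0.4349, -0.1456, 0.2384]
tcp_rot: [-180.0, 0.0, 179.9]
wrist_force: [1.2, 0.5, 0.5]
opening: 0.0852
time: 20.5
ee_pos: [0.5153, 0.1043, 0.2386]
tcp_rot: [180.0, 0.0, -180.0]
wrist_force: [1.3, -0.9, 0.0]
opening: 0.0851
time: 21.17
ee_pos: [0.539, 0.1637, 0.2385]
tcp_rot: [180.0, 0.0, 179.9]
wrist_force: [0.3, -0.0, -0.3]
opening: 0.0859
centre 0.6771 0.1586 diam 42.7 area diam 40.3
centre 0.6089 0.1667 diam 33.2 area diam 31.5
centre 0.5433 0.1647 diam 50.4 area diam 49.0
centre 0.48 0.1603 diam 59.2 area diam 57.9
```

View pics/w5.png

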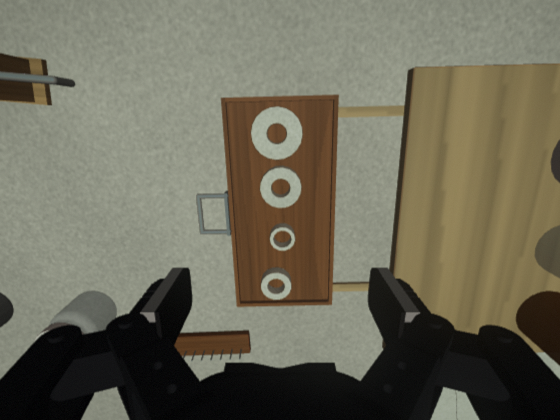

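The wrist view agrees with the top view to within 3 mm. Now picking roll a.

```bash
H="python3 -m handwheel"
$H '[[0.0074,-0.0005,0.02,0,0,0],[0.0074,-0.0005,0.02,0,0,0],[0.0074,-0.0005,0.02,0,0,0],[0.0074,-0.0005,0.02,0,0,0],[0.0074,-0.0005,0.02,0,0,0],[0.0074,-0.0005,0.02,0,0,0],[0.0074,-0.0005,0.02,0,0,0],[0.0072,0,0.02,0,0,0]]' 0.75
$H '[[0,0,0.02,0,0,0],[0,0,0.015,0,0,0],[0,0,0.01,0,0,0],[0,0,0.0055,0,0,0],[0,0,0,0,0,0],[0,0,0,0,0,0],[0,0,0,0,0,0],[0,0,0,0,0,0]]'
$H '[[0,0,0,0,0,0],[0,0,0,0,0,0],[0,0,0,0,0,0],[0,0,0,0,0,0],[0,0,0,0,0,0],[0,0,0,0,0,0],[0,0,0,0,0,0],[0,0,0,0,0,0]]' -1 30
$H '[[0,0,-0.015,0,0,0],[0,0,-0.025,0,0,0],[0,0,-0.025,0,0,0],[0,0,-0.025,0,0,0],[0,0,-0.025,0,0,0],[0,0,-0.025,0,0,0],[0,0,0,0,0,0],[0,0,0,0,0,0]]'
```

```text
time: 21.88
ee_pos: [0.4797, 0.1606, 0.0773]
tcp_rot: [180.0, 0.0, 180.0]
wrist_force: [-0.2, -0.4, -0.6]
opening: 0.0744
time: 22.55
ee_pos: [0.4808, 0.1612, 0.0285]
tcp_rot: [180.0, 0.1, 180.0]
wrist_force: [0.1, 0.1, 0.5]
opening: 0.0749
time: 23.22
ee_pos: [0.4801, 0.1611, 0.0274]
tcp_rot: [180.0, -0.0, 180.0]
wrist_force: [0.9, -0.7, -0.0]
opening: 0.0001
time: 23.88
ee_pos: [0.4809, 0.1613, 0.1688]
tcp_rot: [180.0, 0.1, 180.0]
wrist_force: [0.5, 0.1, -0.2]
opening: -0.0
```

Shut on nothing, so the roll was missed or moved. Looking.

```bash
H="python3 -m handwheel"
$H '[[-0.007,0,-0.009,0,0,0],[-0.007,0,-0.009,0,0,0],[-0.007,0,-0.009,0,0,0],[-0.007,0,-0.009,0,0,0],[-0.007,0,-0.009,0,0,0],[-0.007,0,-0.009,0,0,0],[-0.007,0,-0.009,0,0,0],[-0.007,0,-0.009,0,0,0]]' 1
python3 - <<'E'
from h import *
c=shot('wrist');np.savez('w6.npz',**c);save(c,'w6.png'); rolls(c)
t=shot('top'); rolls(t,box=(.42,.75,.05,.24))
E
```

```text
time: 24.55
ee_pos: [0.5362, 0.161, 0.2384]
tcp_rot: [-180.0, -0.1, 180.0]
wrist_force: [0.1, -0.1, 0.2]
opening: 0.0853
centre 0.677 0.1585 diam 43.1 area diam 40.6
centre 0.6092 0.1668 diam 33.3 area diam 21.7
centre 0.5434 0.1646 diam 50.3 area diam 48.6
centre 0.48 0.1601 diam 59.2 area diam 57.8
```

View pics/w6.png

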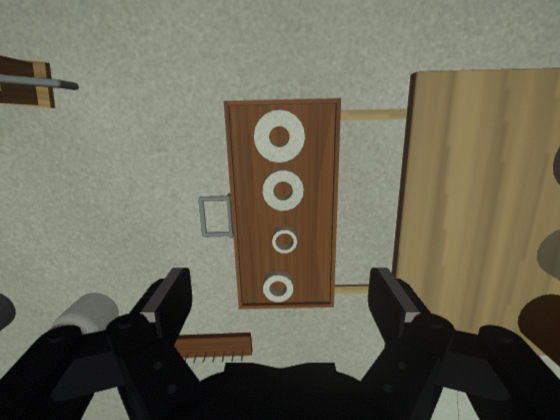

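The rolls are unmoved, so the fingers must have passed above roll a. I'll go again lower, close only to about 52 mm, and look from the side.

```bash
H="python3 -m handwheel"
$H '[[0.007,-0.0001,0.02,0,0,0],[0.007,-0.0001,0.02,0,0,0],[0.007,-0.0001,0.02,0,0,0],[0.007,-0.0001,0.02,0,0,0],[0.007,-0.0001,0.02,0,0,0],[0.007,-0.0001,0.02,0,0,0],[0.007,-0.0001,0.02,0,0,0],[0.007,0,0.02,0,0,0]]' 0.75
$H '[[0,0,0.02,0,0,0],[0,0,0.015,0,0,0],[0,0,0.01,0,0,0],[0,0,0.0045,0,0,0],[0,0,0.004,0,0,0],[0,0,0,0,0,0],[0,0,0,0,0,0],[0,0,0,0,0,0]]'
$H '[[0,0,0,0,0,0],[0,0,0,0,0,0],[0,0,0,0,0,0],[0,0,0,0,0,0],[0,0,0,0,0,0],[0,0,0,0,0,0],[0,0,0,0,0,0],[0,0,0,0,0,0]]' 0.22 40
python3 - <<'E'
from h import *
c=shot('scene');np.savez('s7.npz',**c)
u0,v0=[int(x) for x in (lambda p:(c['fx']*p[0]/p[2]+c['cx'],c['fy']*p[1]/p[2]+c['cy']))(c['T'][:3,:3].T@(np.array([.48,.161,.03])-c['T'][:3,3]))]
print(u0,v0); save(c,'s7.png',(u0-60,v0-50,u0+60,v0+50),5)
E
```

```text
time: 25.32
ee_pos: [0.4786, 0.1601, 0.077]
tcp_rot: [-180.0, -0.1, 180.0]
wrist_force: [-0.2, 0.5, 0.2]
opening: 0.0749
time: 25.98
ee_pos: [0.4806, 0.1605, 0.0268]
tcp_rot: [180.0, 0.1, 180.0]
wrist_force: [0.2, 0.4, 0.2]
opening: 0.0746
time: 26.65
ee_pos: [0.4801, 0.1604, 0.026]
tcp_rot: [180.0, -0.0, 180.0]
wrist_force: [0.6, -0.2, -0.3]
opening: 0.0519
291 169
```

View pics/s7.png

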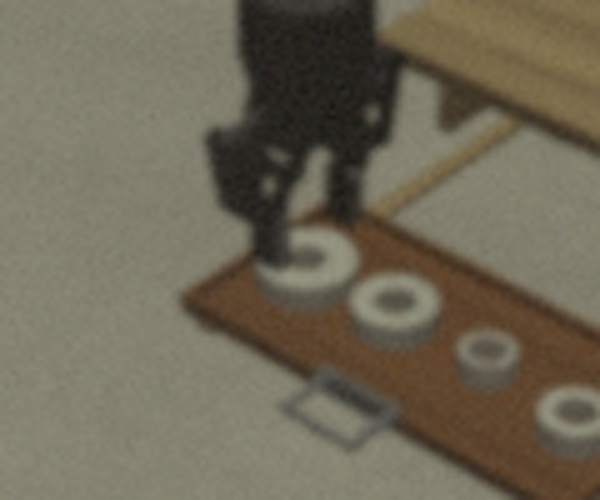

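The fingertips stand above the roll. I'll measure their height from the depth.

```bash
python3 - <<'E'
from h import *
c=dict(np.load('s7.npz'));P=cloud(c);u0,v0=291-60,169-50
for x,y in((265,258),(272,250),(265,230),(345,218),(345,205),(345,190),(310,235),(300,250),(270,290),(395,280),(500,270),(315,120)):
    u,v=u0+x//5,v0+y//5; print((x,y),np.nanmedian(P[v-1:v+2,u-1:u+2].reshape(-1,3),0).round(4),c['img'][v,u])
w=dict(np.load('w6.npz'));Q=cloud(w)
for u,v in((279,117),(283,175),(250,200),(285,110),(120,150),(160,310),(180,275)):print((u,v),Q[v,u].round(4))
E
```

```text
(265, 258) [0.486  0.1221 0.0527] [39 36 33]
(272, 250) [0.4861 0.1254 0.0561] [44 40 37]
(265, 230) [0.4857 0.123  0.0697] [41 39 36]
(345, 218) [0.4872 0.185  0.0493] [37 40 34]
(345, 205) [0.4855 0.1868 0.0536] [36 37 33]
(345, 190) [0.4878 0.1869 0.0654] [37 36 29]
(310, 235) [0.4702 0.1784 0.0315] [145 145 125]
(300, 250) [0.4705 0.1662 0.0258] [98 93 79]
(270, 290) [0.4792 0.1309 0.0209] [83 79 66]
(395, 280) [0.5356 0.1762 0.0322] [138 138 118]
(500, 270) [0.5469 0.2577 0.0008] [124 118  99]
(315, 120) [0.4998 0.148  0.1377] [37 40 36]
(279, 117) [0.4592 0.1605 0.0275]
(283, 175) [0.5254 0.1653 0.0289]
(250, 200) [0.561  0.1232 0.0114]
(285, 110) [0.4517 0.1674 0.0255]
(120, 150) [ 0.4991 -0.0414 -0.0026]
(160, 310) [0.5262 0.1183 0.2965]
(180, 275) [0.5254 0.118  0.2724]
```

```bash
python3 - <<'E'
from h import *
for n,z in(('w1',.2711),('w2',.1598),('w5',.2385)):
    w=dict(np.load(n+'.npz'));Q=cloud(w);T=w['T'];
    tc=T@np.linalg.inv(w['tool_from_camera']); rel=(Q-tc[:3,3])@tc[:3,:3]
    g=w['img'].max(-1)<75
    print(n)
    for col in ((250,255,260,265,300,305) if n=='w2' else (165,175,185,375,385)):
        for row in range(240,345,8):
            p=rel[row,col]
            if abs(p[0])<.05 and abs(p[2])<.1: print(col,row,p.round(3),w['img'][row,col],end=' | ')
        print()
E
```

```text
w1
165 280 [ 0.011 -0.048 -0.037] [46 44 43] | 165 288 [ 0.011 -0.046 -0.044] [48 46 44] | 165 296 [ 0.011 -0.043 -0.05 ] [15 15 14] | 165 304 [ 0.011 -0.042 -0.055] [7 6 6] | 165 312 [ 0.007 -0.042 -0.054] [6 5 3] | 165 320 [ 0.004 -0.042 -0.055] [4 5 4] | 165 328 [ 0.002 -0.042 -0.057] [3 3 2] | 165 336 [ 0.017 -0.032 -0.079] [7 7 7] | 165 344 [ 0.017 -0.031 -0.082] [ 7  8 10] | 
175 272 [ 0.012 -0.046 -0.032] [48 48 45] | 175 280 [ 0.011 -0.044 -0.037] [22 22 21] | 175 288 [ 0.01  -0.042 -0.042] [12 12 12] | 175 296 [ 0.007 -0.042 -0.043] [11 11  9] | 175 304 [ 0.004 -0.042 -0.044] [10 11 11] | 175 312 [ 0.001 -0.042 -0.045] [7 8 8] | 175 320 [-0.002 -0.042 -0.047] [6 5 3] | 175 328 [-0.006 -0.042 -0.047] [8 9 7] | 175 336 [-0.009 -0.042 -0.047] [4 4 4] | 
185 280 [ 0.007 -0.042 -0.03 ] [16 16 15] | 185 288 [ 0.003 -0.042 -0.031] [14 14 13] | 185 296 [-0.001 -0.042 -0.031] [10 10  8] | 185 304 [-0.004 -0.042 -0.033] [10 10 10] | 185 312 [-0.007 -0.042 -0.034] [10 11  8] | 
375 272 [ 0.01   0.043 -0.029] [24 23 21] | 375 280 [ 0.008  0.043 -0.031] [23 22 21] | 375 288 [ 0.004  0.04
[... 4822 characters left out ...]
272 [ 0.01   0.043 -0.03 ] [26 25 21] | 375 280 [ 0.007  0.043 -0.031] [26 24 21] | 375 288 [ 0.003  0.043 -0.031] [24 24 19] | 375 296 [-0.     0.043 -0.033] [24 24 21] | 375 304 [-0.004  0.043 -0.034] [24 23 20] | 375 312 [-0.007  0.043 -0.035] [25 23 20] | 375 320 [-0.011  0.043 -0.035] [33 33 28] | 
385 272 [ 0.01   0.047 -0.031] [55 53 49] | 385 280 [ 0.012  0.044 -0.04 ] [45 44 40] | 385 288 [ 0.01   0.043 -0.043] [23 23 19] | 385 296 [ 0.007  0.043 -0.044] [23 22 19] | 385 304 [ 0.004  0.043 -0.045] [24 24 20] | 385 312 [ 0.001  0.043 -0.046] [22 21 18] | 385 320 [-0.003  0.043 -0.047] [21 19 17] | 385 328 [-0.006  0.043 -0.048] [18 17 14] | 385 336 [-0.008  0.043 -0.05 ] [22 21 19] |
```

```bash
python3 - <<'E'
from h import *
o=monitor.get_obs();print(o)
E
```

```text
{'time': 26.7, 'q': array([ 1.84722527e+01, -1.43971202e-01, -1.68467042e+01,  7.32987631e+01,
        1.53164317e-04,  1.84758693e+01]), 'qd': array([-0.07566762,  0.02532153, -0.0123614 ,  0.10094721, -0.13368379,
        0.02629465]), 'joint_efforts': array([ 5.73476882e-04, -4.57724690e+01,  4.59231913e+01,  2.11471401e-03,
       -6.76247367e-06,  2.70300501e-05]), 'ee_pos': array([0.48013738, 0.16039404, 0.02596923]), 'tcp_rot': array([-1.79999671e+02, -1.46756897e-03,  1.79996383e+02]), 'wrist_force': array([-0.62764161, -0.10799735,  0.46189141]), 'torque': array([ 0.01196373, -0.00695804,  0.00592534]), 'opening': 0.05258068492814677}
```

Both cameras agree that the real fingertips are about 29 mm shorter than stated: tip z is about TCP+28 mm open, +22 mm at 52 mm opening and +12 mm shut. The shut-on-nothing result agrees too. I'll work with those numbers: open, go down to TCP z of about -0.004, and grip.

```bash
H="python3 -m handwheel"
$H '[[0,0,0,0,0,0],[0,0,0,0,0,0],[0,0,0,0,0,0],[0,0,0.01,0,0,0],[0,0,0.01,0,0,0],[0,0,0.006,0,0,0],[0,0,0.0035,0,0,0],[0,0,0,0,0,0]]' 0.75 40
$H '[[0,0,0,0,0,0],[0,0,0,0,0,0],[0,0,0,0,0,0],[0,0,0,0,0,0],[0,0,0,0,0,0],[0,0,0,0,0,0],[0,0,0,0,0,0],[0,0,0,0,0,0]]' -1 40
```

```text
time: 27.37
ee_pos: [0.4793, 0.1601, -0.005]
tcp_rot: [-180.0, -0.1, 180.0]
wrist_force: [-0.3, 0.2, -0.5]
opening: 0.075
time: 28.03
ee_pos: [0.4805, 0.1605, -0.0031]
tcp_rot: [180.0, 0.0, 180.0]
wrist_force: [-0.6, 0.5, 6.4]
opening: 0.0594
```

Gripped at 0.0594. Lifting and carrying it to the stand.

```bash
H="python3 -m handwheel"
$H '[[0,0,-0.01,0,0,0],[0,0,-0.025,0,0,0],[0,0,-0.025,0,0,0],[0,0,-0.03,0,0,0],[0,0,-0.03,0,0,0],[0,0,-0.03,0,0,0],[-0.008,-0.032,0,0,0,0],[-0.008,-0.032,0,0,0,0]]'
$H '[[-0.008,-0.032,0,0,0,0],[-0.008,-0.032,0,0,0,0],[-0.008,-0.032,0,0,0,0],[-0.008,-0.032,0,0,0,0],[-0.008,-0.032,0,0,0,0],[-0.008,-0.032,0,0,0,0],[-0.008,-0.032,0,0,0,0],[-0.008,-0.032,0,0,0,0]]'
$H '[[-0.008,-0.032,0,0,0,0],[-0.008,-0.032,0,0,0,0],[-0.006,-0.032,0,0,0,0],[-0.006,-0.032,0,0,0,0],[0,0,0,0,0,0],[0,0,0,0,0,0],[0,0,0,0,0,0],[0,0,0,0,0,0]]'
python3 - <<'E'
from h import *
c=shot('wrist');np.savez('w8.npz',**c);save(c,'w8.png'); print(monitor.get_obs()['ee_pos'])
E
```

```text
time: 28.7
ee_pos: [0.4969, 0.0969, 0.1491]
tcp_rot: [180.0, 0.2, -179.8]
wrist_force: [0.1, -0.1, -1.3]
opening: 0.0593
time: 29.37
ee_pos: [0.5599, -0.1613, 0.1467]
tcp_rot: [180.0, -0.0, 180.0]
wrist_force: [1.3, 0.0, -0.5]
opening: 0.0592
time: 30.03
ee_pos: [0.588, -0.2867, 0.1467]
tcp_rot: [180.0, -0.0, -180.0]
wrist_force: [0.1, -0.2, -1.0]
opening: 0.0591
[ 0.58807466 -0.2865598   0.14684145]
```

View pics/w8.png

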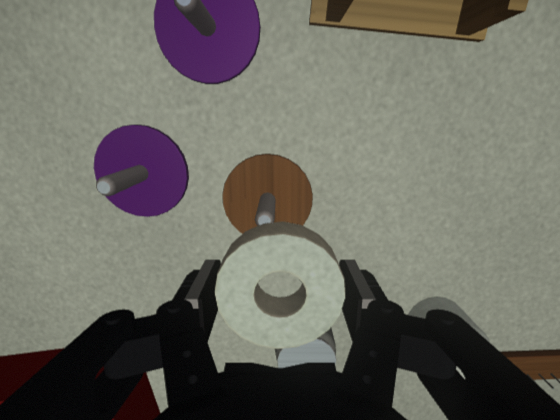

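The held roll is centred at about (281,285). The wooden stand's disc is at about (268,197) and its post top at about (265,218). Now measuring both numerically.

```bash
cat >> h.py <<'E'
def held(c):
    tc=c['T']@np.linalg.inv(c['tool_from_camera']); P=cloud(c); rel=(P-tc[:3,3])@tc[:3,:3]
    hs=cv2.cvtColor(c['img'],cv2.COLOR_RGB2HSV)
    m=(np.abs(rel[...,0])<.045)&(np.abs(rel[...,1])<.036)&(rel[...,2]<-.015)&(rel[...,2]>-.06)&(c['img'].min(-1)>125)
    p=rel[m]; zt=np.median(p[:,2]); top=m&(np.abs(rel[...,2]-zt)<.004)
    A=np.c_[rel[top][:,:2],np.ones(top.sum())]; k=np.linalg.lstsq(A,rel[top][:,2],rcond=None)[0]
    q=(rel[top][:,:2]*1000).astype(np.float32); (x,y),r=cv2.minEnclosingCircle(q); el=cv2.fitEllipse(cv2.convexHull(q))
    print('held rel tool: centre',round(x,1),round(y,1),'diam',round(2*r,1),'ell',np.round(el[0],1),np.round(el[1],1),'top z',round(zt*1000,1),'tilt deg x,y',np.degrees(k[:2]).round(1))
E
python3 - <<'E'
from h import *
c=dict(np.load('w8.npz'));held(c)
hs=cv2.cvtColor(c['img'],cv2.COLOR_RGB2HSV)
w=hs[140:290,200:330];m=((w[...,1]>90)&(w[...,0]<20)&(w[...,2]>50)).astype(np.uint8)
q=max(cv2.findContours(m,0,2)[0],key=cv2.contourArea)[:,0]
q=q[q[:,1]<55]+[200,140]   # upper half rim
p=np.array([ray(c,*x,.008)[:2] for x in q])
A=np.c_[2*p,np.ones(len(p))];k=np.linalg.lstsq(A,(p**2).sum(1),rcond=None)[0];print('disc',k[:2],'r',np.sqrt(k[2]+k[:2]@k[:2]))
print('post top',ray(c,265,217,.071)); P=cloud(c);print(P[214:221,265].round(4))
E
```

```text
held rel tool: centre -0.6 0.3 diam 59.4 ell [-0.7  0.2] [58.5 59.2] top z -31.8 tilt deg x,y [-0.  -0.1]
disc [ 0.57931393 -0.2983198 ] r 0.03637336765808647
post top [ 0.58668734 -0.29783994  0.071     ]
[[ 0.5843 -0.2978  0.0707]
 [ 0.5851 -0.2978  0.0709]
 [ 0.5858 -0.2978  0.0711]
 [ 0.587  -0.2979  0.0701]
 [ 0.5871 -0.2978  0.0722]
 [ 0.5882 -0.2978  0.0714]
 [ 0.5893 -0.2979  0.0706]]
```

The roll is held flat and centred, with its underside at TCP+13.8 mm. Lowering it over the post, watching the force.

```bash
H="python3 -m handwheel"
$H '[[0.001,-0.0055,0,0,0,0],[0,-0.0051,0.015,0,0,0],[0,0,0.02,0,0,0],[0,0,0.02,0,0,0],[0,0,0.015,0,0,0],[0,0,0.007,0,0,0],[0,0,0,0,0,0],[0,0,0,0,0,0]]'
$H '[[0,0,0.004,0,0,0],[0,0,0.004,0,0,0],[0,0,0.004,0,0,0],[0,0,0.004,0,0,0],[0,0,0.004,0,0,0],[0,0,0.004,0,0,0],[0,0,0,0,0,0],[0,0,0,0,0,0]]'
python3 - <<'E'
from h import *
c=shot('wrist');np.savez('w9.npz',**c);held(c)
P=cloud(c);o=monitor.get_obs();print(o['ee_pos'],o['wrist_force'])
m=(np.hypot(P[...,0]-o['ee_pos'][0],P[...,1]-o['ee_pos'][1])<.012)&(P[...,2]>.060)&(P[...,2]<.075)
print('post in bore',m.sum(),np.median(P[m],0))
E
```

```text
time: 30.75
ee_pos: [0.5872, -0.298, 0.0701]
tcp_rot: [-180.0, 0.0, -180.0]
wrist_force: [0.5, -0.6, 0.6]
opening: 0.0593
time: 31.42
ee_pos: [0.5869, -0.2982, 0.0451]
tcp_rot: [180.0, -0.0, 180.0]
wrist_force: [0.5, 0.7, 0.6]
opening: 0.0589
held rel tool: centre -0.5 0.3 diam 59.7 ell [-0.6  0.2] [58.5 59.1] top z -31.8 tilt deg x,y [-0.  -0.1]
[ 0.58706233 -0.29821187  0.04546382] [ 0.19375632 -0.21709555 -0.60686009]
post in bore 1461 [ 0.59091708 -0.29873733  0.06955496]
```

The post is inside the bore with no force. Lowering it home and releasing.

```bash
H="python3 -m handwheel"
$H '[[0,0,0.008,0,0,0],[0,0,0.008,0,0,0],[0,0,0.008,0,0,0],[0,0,0.008,0,0,0],[0,0,0.008,0,0,0],[0,0,0.006,0,0,0],[0,0,0.003,0,0,0],[0,0,0.0015,0,0,0]]'
$H '[[0,0,0,0,0,0],[0,0,0,0,0,0],[0,0,0,0,0,0],[0,0,0,0,0,0],[0,0,0,0,0,0],[0,0,0,0,0,0],[0,0,0,0,0,0],[0,0,0,0,0,0]]' 0.8
$H '[[0,0,-0.01,0,0,0],[0,0,-0.02,0,0,0],[0,0,-0.03,0,0,0],[0,0,-0.03,0,0,0],[0,0,-0.03,0,0,0],[0,0,-0.03,0,0,0],[0,0,-0.03,0,0,0],[0,0,-0.02,0,0,0]]'
python3 - <<'E'
from h import *
t=shot('wrist'); P=cloud(t); print(monitor.get_obs()['ee_pos'])
m=(np.hypot(P[...,0]-.587,P[...,1]+.297)<.05)&(t['img'].min(-1)>110)
p=P[m&(P[...,2]>.02)&(P[...,2]<.035)];print('top z',np.median(p[:,2]),'ctr',cv2.minEnclosingCircle((p[:,:2]*1000).astype(np.float32)))
c=shot('top');rolls(c,box=(.42,.75,.05,.24))
E
```

```text
time: 32.13
ee_pos: [0.5868, -0.2981, -0.0058]
tcp_rot: [180.0, -0.0, 180.0]
wrist_force: [0.2, -0.9, 0.5]
opening: 0.0594
time: 32.8
ee_pos: [0.5871, -0.2982, -0.005]
tcp_rot: [-180.0, 0.0, 180.0]
wrist_force: [-0.1, -0.5, 0.6]
opening: 0.0766
time: 33.47
ee_pos: [0.5873, -0.2983, 0.1994]
tcp_rot: [-179.9, 0.2, 180.0]
wrist_force: [0.2, -0.3, -0.1]
opening: 0.0772
[ 0.58805559 -0.29871189  0.20290733]
top z 0.024760831419812945 ctr ((587.2027587890625, -297.73883056640625), 29.286380767822266)
```

Roll a is home: its top is at 0.025 and its centre at (.587,-.298). Next is b.

```bash
H="python3 -m handwheel"
$H '[[0.003,0.033,0,0,0,0],[0.003,0.033,0,0,0,0],[0.003,0.033,0,0,0,0],[0.003,0.033,0,0,0,0],[0.003,0.033,0,0,0,0],[0.003,0.033,0,0,0,0],[0.003,0.033,0,0,0,0],[0.003,0.033,0,0,0,0]]'
$H '[[0.0035,0.033,0,0,0,0],[0.0035,0.033,0,0,0,0],[0.0035,0.033,0,0,0,0],[0.0035,0.033,0,0,0,0],[0.0035,0.033,0,0,0,0],[0.0035,0.033,0,0,0,0],[0,0,0,0,0,0],[0,0,0,0,0,0]]'
python3 - <<'E'
from h import *
c=shot('wrist');rolls(c,box=(.42,.75,.05,.24)); print(monitor.get_obs()['ee_pos'])
E
```

```text
time: 34.23
ee_pos: [0.5624, -0.0327, 0.1948]
tcp_rot: [180.0, -0.0, 180.0]
wrist_force: [1.1, -0.2, -0.1]
opening: 0.0765
time: 34.9
ee_pos: [0.5415, 0.1653, 0.1946]
tcp_rot: [-180.0, -0.0, -179.8]
wrist_force: [0.6, 0.1, -0.0]
opening: 0.0767
centre 0.6767 0.1583 diam 43.1 area diam 41.0
centre 0.609 0.167 diam 33.1 area diam 31.6
centre 0.5432 0.1647 diam 50.4 area diam 48.9
[0.54179403 0.16416429 0.19471378]
```

```bash
H="python3 -m handwheel"
$H '[[-0.0015,0,0.025,0,0,0],[0,0,0.025,0,0,0],[0,0,0.025,0,0,0],[0,0,0.025,0,0,0],[0,0,0.025,0,0,0],[0,0,0.025,0,0,0],[0,0,0.02,0,0,0],[0,0,0.01,0,0,0]]' 0.6
$H '[[0,0,0.01,0,0,0],[0,0,0.005,0,0,0],[0,0,0.003,0,0,0],[0,0,0,0,0,0],[0,0,0,0,0,0],[0,0,0,0,0,0],[0,0,0,0,0,0],[0,0,0,0,0,0]]'
$H '[[0,0,0,0,0,0],[0,0,0,0,0,0],[0,0,0,0,0,0],[0,0,0,0,0,0],[0,0,0,0,0,0],[0,0,0,0,0,0],[0,0,0,0,0,0],[0,0,0,0,0,0]]' -1 40
$H '[[0,0,-0.01,0,0,0],[0,0,-0.025,0,0,0],[0,0,-0.025,0,0,0],[0,0,-0.03,0,0,0],[0,0,-0.03,0,0,0],[0,0,-0.03,0,0,0],[-0.003,-0.033,0,0,0,0],[-0.003,-0.033,0,0,0,0]]'
$H '[[-0.003,-0.033,0,0,0,0],[-0.003,-0.033,0,0,0,0],[-0.003,-0.033,0,0,0,0],[-0.003,-0.033,0,0,0,0],[-0.003,-0.033,0,0,0,0],[-0.003,-0.033,0,0,0,0],[-0.003,-0.033,0,0,0,0],[-0.003,-0.033,0,0,0,0]]'
$H '[[-0.004,-0.033,0,0,0,0],[-0.004,-0.033,0,0,0,0],[-0.003,-0.033,0,0,0,0],[-0.003,-0.033,0,0,0,0],[0,0,0,0,0,0],[0,0,0,0,0,0],[0,0,0,0,0,0],[0,0,0,0,0,0]]'
python3 - <<'E'
from h import *
c=shot('wrist');held(c);print(monitor.get_obs()['ee_pos'])
E
```

```text
time: 35.62
ee_pos: [0.5424, 0.1619, 0.0121]
tcp_rot: [-179.9, -0.2, 179.9]
wrist_force: [0.5, 0.7, -0.9]
opening: 0.0682
time: 36.28
ee_pos: [0.544, 0.1639, -0.0024]
tcp_rot: [180.0, 0.0, 180.0]
wrist_force: [0.5, 0.2, -0.9]
opening: 0.0683
time: 36.95
ee_pos: [0.5446, 0.1641, -0.0013]
tcp_rot: [180.0, 0.1, 180.0]
wrist_force: [0.0, 0.6, 9.9]
opening: 0.0502
time: 37.62
ee_pos: [0.5505, 0.0984, 0.1497]
tcp_rot: [180.0, 0.2, -179.8]
wrist_force: [0.9, -0.7, -0.7]
opening: 0.05
time: 38.28
ee_pos: [0.5733, -0.1679, 0.1475]
tcp_rot: [-180.0, 0.0, 180.0]
wrist_force: [0.8, 0.3, -0.3]
opening: 0.0503
time: 38.95
ee_pos: [0.5876, -0.2973, 0.1473]
tcp_rot: [180.0, 0.0, -180.0]
wrist_force: [0.4, 0.1, -0.2]
opening: 0.0502
held rel tool: centre -0.5 0.3 diam 50.4 ell [-0.5  0.2] [49.4 50. ] top z -30.1 tilt deg x,y [-0.1 -0.1]
[ 0.58771214 -0.29711615  0.14740112]
```

```bash
H="python3 -m handwheel"
$H '[[0.001,-0.001,0.015,0,0,0],[0,0,0.02,0,0,0],[0,0,0.02,0,0,0],[0,0,0.015,0,0,0],[0,0,0.01,0,0,0],[0,0,0.006,0,0,0],[0,0,0.006,0,0,0],[0,0,0,0,0,0]]'
$H '[[0,0,0.008,0,0,0],[0,0,0.008,0,0,0],[0,0,0.008,0,0,0],[0,0,0.008,0,0,0],[0,0,0.005,0,0,0],[0,0,0.003,0,0,0],[0,0,0.001,0,0,0],[0,0,0,0,0,0]]'
$H '[[0,0,0,0,0,0],[0,0,0,0,0,0],[0,0,0,0,0,0],[0,0,0,0,0,0],[0,0,0,0,0,0],[0,0,0,0,0,0],[0,0,0,0,0,0],[0,0,0,0,0,0]]' 0.65
$H '[[0,0,-0.01,0,0,0],[0,0,-0.02,0,0,0],[0,0,-0.03,0,0,0],[0,0,-0.03,0,0,0],[0,0,-0.03,0,0,0],[0,0,-0.03,0,0,0],[0,0,-0.03,0,0,0],[0,0,0,0,0,0]]'
python3 - <<'E'
from h import *
t=shot('wrist'); P=cloud(t); print(monitor.get_obs()['ee_pos'])
m=(np.hypot(P[...,0]-.587,P[...,1]+.297)<.04)&(t['img'].min(-1)>110)
p=P[m&(P[...,2]>.035)&(P[...,2]<.055)];print('top z',np.median(p[:,2]),len(p),'ctr',cv2.minEnclosingCircle((p[:,:2]*1000).astype(np.float32)))
E
```

```text
time: 39.67
ee_pos: [0.5865, -0.2988, 0.0545]
tcp_rot: [180.0, -0.0, -180.0]
wrist_force: [-0.3, -0.9, -0.2]
opening: 0.0502
time: 40.33
ee_pos: [0.5865, -0.2992, 0.0138]
tcp_rot: [180.0, -0.0, 180.0]
wrist_force: [-0.1, -0.2, 0.2]
opening: 0.0498
time: 41.0
ee_pos: [0.5866, -0.2992, 0.014]
tcp_rot: [-180.0, 0.0, 180.0]
wrist_force: [0.2, -0.1, 0.8]
opening: 0.0703
time: 41.67
ee_pos: [0.588, -0.2999, 0.202]
tcp_rot: [-179.8, 0.5, 180.0]
wrist_force: [-0.2, 0.5, 1.5]
opening: 0.0702
[ 0.58773419 -0.29982174  0.19883137]
top z 0.042725072428463295 1241 ctr ((586.1834716796875, -298.85382080078125), 25.362409591674805)
```

b is home (top 0.043). Next is c.

```bash
H="python3 -m handwheel"
$H '[[-0.006,0.033,0,0,0,0],[-0.006,0.033,0,0,0,0],[-0.006,0.033,0,0,0,0],[-0.006,0.033,0,0,0,0],[-0.006,0.033,0,0,0,0],[-0.006,0.033,0,0,0,0],[-0.006,0.033,0,0,0,0],[-0.006,0.033,0,0,0,0]]'
$H '[[-0.006,0.033,0,0,0,0],[-0.006,0.033,0,0,0,0],[-0.006,0.033,0,0,0,0],[-0.006,0.033,0,0,0,0],[-0.006,0.033,0,0,0,0],[-0.006,0.028,0,0,0,0],[0,0,0,0,0,0],[0,0,0,0,0,0]]'
python3 - <<'E'
from h import *
c=shot('wrist');rolls(c,box=(.42,.75,.05,.24)); print(monitor.get_obs()['ee_pos'])
E
```

```text
time: 42.38
ee_pos: [0.6343, -0.0336, 0.1935]
tcp_rot: [180.0, -0.0, 180.0]
wrist_force: [-0.1, 0.1, -0.3]
opening: 0.0704
time: 43.05
ee_pos: [0.6703, 0.1594, 0.1927]
tcp_rot: [-180.0, -0.1, -179.9]
wrist_force: [-0.3, -0.5, -0.4]
opening: 0.0706
centre 0.6783 0.1586 diam 41.5 area diam 40.2
centre 0.631 0.1349 diam 32.5 area diam 31.3
[0.6703188  0.15816567 0.19312123]
```

Roll d has been knocked to (.631,.135), still flat in the tray. Picking c at (.678,.1586).

```bash
H="python3 -m handwheel"
$H '[[-0.004,0,0.02,0,0,0],[-0.004,0,0.025,0,0,0],[0,0,0.025,0,0,0],[0,0,0.025,0,0,0],[0,0,0.025,0,0,0],[0,0,0.025,0,0,0],[0,0,0.02,0,0,0],[0,0,0.01,0,0,0]]' 0.45
$H '[[0,0,0.01,0,0,0],[0,0,0.006,0,0,0],[0,0,0.003,0,0,0],[0,0,0,0,0,0],[0,0,0,0,0,0],[0,0,0,0,0,0],[0,0,0,0,0,0],[0,0,0,0,0,0]]'
$H '[[0,0,0,0,0,0],[0,0,0,0,0,0],[0,0,0,0,0,0],[0,0,0,0,0,0],[0,0,0,0,0,0],[0,0,0,0,0,0],[0,0,0,0,0,0],[0,0,0,0,0,0]]' -1 40
$H '[[0,0,-0.01,0,0,0],[0,0,-0.025,0,0,0],[0,0,-0.025,0,0,0],[0,0,-0.03,0,0,0],[0,0,-0.03,0,0,0],[0,0,-0.03,0,0,0],[0.006,-0.0325,0,0,0,0],[0.006,-0.0325,0,0,0,0]]'
$H '[[0.0065,-0.0325,0,0,0,0],[0.0065,-0.0325,0,0,0,0],[0.0065,-0.0325,0,0,0,0],[0.0065,-0.0325,0,0,0,0],[0.0065,-0.0325,0,0,0,0],[0.0065,-0.0325,0,0,0,0],[0.0065,-0.0325,0,0,0,0],[0.0065,-0.0325,0,0,0,0]]'
$H '[[0.0065,-0.0325,0,0,0,0],[0.0065,-0.0325,0,0,0,0],[0.0065,-0.0325,0,0,0,0],[0.0065,-0.0325,0,0,0,0],[0,0,0,0,0,0],[0,0,0,0,0,0],[0,0,0,0,0,0],[0,0,0,0,0,0]]'
python3 - <<'E'
from h import *
c=shot('wrist');held(c);print(monitor.get_obs()['ee_pos'])
E
```

```text
time: 43.77
ee_pos: [0.6771, 0.1559, 0.0158]
tcp_rot: [-179.9, -0.2, 179.9]
wrist_force: [-1.4, -0.3, 0.4]
opening: 0.062
time: 44.43
ee_pos: [0.6789, 0.1579, 0.0006]
tcp_rot: [180.0, 0.1, -180.0]
wrist_force: [0.7, 0.8, 0.3]
opening: 0.062
time: 45.1
ee_pos: [0.6789, 0.1578, 0.0004]
tcp_rot: [180.0, 0.0, 180.0]
wrist_force: [-0.3, 0.4, 5.5]
opening: 0.0399
time: 45.77
ee_pos: [0.6675, 0.0936, 0.1526]
tcp_rot: [180.0, 0.2, -179.8]
wrist_force: [0.5, -1.1, -1.5]
opening: 0.0403
time: 46.43
ee_pos: [0.6138, -0.1687, 0.1502]
tcp_rot: [180.0, -0.0, 180.0]
wrist_force: [0.6, 0.2, -0.2]
opening: 0.0403
time: 47.1
ee_pos: [0.5888, -0.2963, 0.1501]
tcp_rot: [180.0, -0.0, -180.0]
wrist_force: [1.3, -0.2, -0.1]
opening: 0.0399
held rel tool: centre -1.2 0.5 diam 41.4 ell [-1.2  0.3] [40.2 41.1] top z -28.4 tilt deg x,y [ 0.1 -0.1]
[ 0.5889295  -0.29609363  0.15015286]
```

```bash
H="python3 -m handwheel"
$H '[[0.0033,-0.0025,0.015,0,0,0],[0,0,0.02,0,0,0],[0,0,0.02,0,0,0],[0,0,0.015,0,0,0],[0,0,0.008,0,0,0],[0,0,0.006,0,0,0],[0,0,0.006,0,0,0],[0,0,0,0,0,0]]'
$H '[[0,0,0.006,0,0,0],[0,0,0.006,0,0,0],[0,0,0.006,0,0,0],[0,0,0.004,0,0,0],[0,0,0.003,0,0,0],[0,0,0.001,0,0,0],[0,0,0,0,0,0],[0,0,0,0,0,0]]'
$H '[[0,0,0,0,0,0],[0,0,0,0,0,0],[0,0,0,0,0,0],[0,0,0,0,0,0],[0,0,0,0,0,0],[0,0,0,0,0,0],[0,0,0,0,0,0],[0,0,0,0,0,0]]' 0.45
$H '[[0,0,-0.01,0,0,0],[0,0,-0.02,0,0,0],[0,0,-0.03,0,0,0],[0,0,-0.03,0,0,0],[0,0,-0.03,0,0,0],[0,0,-0.02,0,0,0],[0,0,-0.02,0,0,0],[0,0,0,0,0,0]]'
python3 - <<'E'
from h import *
t=shot('wrist'); P=cloud(t); print(monitor.get_obs()['ee_pos'])
m=(np.hypot(P[...,0]-.587,P[...,1]+.297)<.04)&(t['img'].min(-1)>110)
p=P[m&(P[...,2]>.052)&(P[...,2]<.066)];print('top z',np.median(p[:,2]),len(p),'ctr',cv2.minEnclosingCircle((p[:,:2]*1000).astype(np.float32)))
E
```

```text
time: 47.82
ee_pos: [0.5853, -0.2993, 0.0595]
tcp_rot: [180.0, -0.0, -180.0]
wrist_force: [-0.1, 0.9, 0.0]
opening: 0.0401
time: 48.48
ee_pos: [0.5853, -0.2998, 0.0341]
tcp_rot: [-180.0, 0.0, 180.0]
wrist_force: [-0.3, -0.3, 0.4]
opening: 0.04
time: 49.15
ee_pos: [0.5853, -0.2997, 0.034]
tcp_rot: [-180.0, -0.0, 180.0]
wrist_force: [-0.1, 0.1, -0.2]
opening: 0.0619
time: 49.82
ee_pos: [0.5863, -0.3003, 0.1998]
tcp_rot: [-179.8, 0.4, 180.0]
wrist_force: [0.0, -1.1, 0.4]
opening: 0.0623
[ 0.5861288  -0.30015951  0.19733699]
top z 0.060643484650134166 850 ctr ((585.93994140625, -299.6101989746094), 20.852264404296875)
```

c is home. Now d.

```bash
H="python3 -m handwheel"
$H '[[-0.003,0.031,0,0,0,0],[-0.003,0.031,0,0,0,0],[-0.003,0.031,0,0,0,0],[-0.003,0.031,0,0,0,0],[-0.003,0.031,0,0,0,0],[-0.003,0.031,0,0,0,0],[-0.003,0.031,0,0,0,0],[-0.003,0.031,0,0,0,0]]'
$H '[[-0.003,0.031,0,0,0,0],[-0.003,0.031,0,0,0,0],[-0.003,0.031,0,0,0,0],[-0.003,0.031,0,0,0,0],[-0.003,0.031,0,0,0,0],[-0.003,0.031,0,0,0,0],[0,0,0,0,0,0],[0,0,0,0,0,0]]'
python3 - <<'E'
from h import *
c=shot('wrist');rolls(c,box=(.42,.75,.05,.24)); print(monitor.get_obs()['ee_pos'])
E
```

```text
time: 50.53
ee_pos: [0.6089, -0.0502, 0.1932]
tcp_rot: [180.0, -0.1, 180.0]
wrist_force: [0.1, -0.2, 0.3]
opening: 0.0621
time: 51.2
ee_pos: [0.6269, 0.1358, 0.1928]
tcp_rot: [-180.0, -0.1, -179.9]
wrist_force: [-0.5, -0.0, -0.7]
opening: 0.0618
centre 0.6304 0.1344 diam 32.8 area diam 31.3
[0.62693402 0.13467005 0.19307271]
```

```bash
H="python3 -m handwheel"
$H '[[-0.0035,0,0.02,0,0,0],[0,0,0.025,0,0,0],[0,0,0.025,0,0,0],[0,0,0.025,0,0,0],[0,0,0.025,0,0,0],[0,0,0.025,0,0,0],[0,0,0.02,0,0,0],[0,0,0.01,0,0,0]]' 0.2
$H '[[0,0,0.008,0,0,0],[0,0,0.004,0,0,0],[0,0,0.001,0,0,0],[0,0,0,0,0,0],[0,0,0,0,0,0],[0,0,0,0,0,0],[0,0,0,0,0,0],[0,0,0,0,0,0]]'
$H '[[0,0,0,0,0,0],[0,0,0,0,0,0],[0,0,0,0,0,0],[0,0,0,0,0,0],[0,0,0,0,0,0],[0,0,0,0,0,0],[0,0,0,0,0,0],[0,0,0,0,0,0]]' -1 40
$H '[[0,0,-0.01,0,0,0],[0,0,-0.025,0,0,0],[0,0,-0.025,0,0,0],[0,0,-0.03,0,0,0],[0,0,-0.03,0,0,0],[0,0,-0.03,0,0,0],[0.003,-0.031,0,0,0,0],[0.003,-0.031,0,0,0,0]]'
$H '[[0.003,-0.031,0,0,0,0],[0.003,-0.031,0,0,0,0],[0.003,-0.031,0,0,0,0],[0.003,-0.031,0,0,0,0],[0.003,-0.031,0,0,0,0],[0.003,-0.031,0,0,0,0],[0.003,-0.031,0,0,0,0],[0.003,-0.031,0,0,0,0]]'
$H '[[0.003,-0.031,0,0,0,0],[0.003,-0.031,0,0,0,0],[0.003,-0.031,0,0,0,0],[0.003,-0.031,0,0,0,0],[0,0,0,0,0,0],[0,0,0,0,0,0],[0,0,0,0,0,0],[0,0,0,0,0,0]]'
python3 - <<'E'
from h import *
c=shot('wrist');held(c);print(monitor.get_obs()['ee_pos'])
E
```

```text
time: 51.92
ee_pos: [0.6292, 0.1325, 0.0157]
tcp_rot: [-179.9, -0.2, 179.9]
wrist_force: [-1.3, -0.3, 0.0]
opening: 0.0515
time: 52.58
ee_pos: [0.6311, 0.1344, 0.0065]
tcp_rot: [180.0, 0.0, 180.0]
wrist_force: [0.0, 0.7, 0.8]
opening: 0.051
time: 53.25
ee_pos: [0.6311, 0.1343, 0.0065]
tcp_rot: [180.0, 0.0, 180.0]
wrist_force: [-1.4, -1.0, 5.7]
opening: 0.0318
time: 53.92
ee_pos: [0.6257, 0.0729, 0.1587]
tcp_rot: [180.0, 0.2, -179.8]
wrist_force: [0.2, 0.5, -1.3]
opening: 0.031
time: 54.58
ee_pos: [0.6003, -0.1772, 0.1564]
tcp_rot: [180.0, 0.0, 180.0]
wrist_force: [-0.0, 0.2, 0.1]
opening: 0.0315
time: 55.25
ee_pos: [0.589, -0.2988, 0.1562]
tcp_rot: [180.0, -0.0, -180.0]
wrist_force: [0.5, -0.6, -0.2]
opening: 0.0311
held rel tool: centre -0.9 0.3 diam 32.6 ell [-1.   0.2] [31.5 32.1] top z -22.1 tilt deg x,y [-0.2 -0. ]
[ 0.58905311 -0.29867861  0.15622871]
```

```bash
H="python3 -m handwheel"
$H '[[0.0034,0,0.015,0,0,0],[0,0,0.02,0,0,0],[0,0,0.02,0,0,0],[0,0,0.015,0,0,0],[0,0,0.008,0,0,0],[0,0,0.006,0,0,0],[0,0,0,0,0,0],[0,0,0,0,0,0]]'
$H '[[0,0,0.003,0,0,0],[0,0,0.003,0,0,0],[0,0,0.003,0,0,0],[0,0,0.002,0,0,0],[0,0,0.0015,0,0,0],[0,0,0.001,0,0,0],[0,0,0.0005,0,0,0],[0,0,0,0,0,0]]'
```

```text
time: 55.97
ee_pos: [0.5857, -0.2995, 0.0728]
tcp_rot: [-180.0, 0.0, -180.0]
wrist_force: [-0.4, -0.7, -0.4]
opening: 0.0309
time: 56.63
ee_pos: [0.5854, -0.2997, 0.0579]
tcp_rot: [180.0, -0.0, 180.0]
wrist_force: [0.1, -0.2, -0.5]
opening: 0.0314
```

```bash
H="python3 -m handwheel"
$H '[[0,0,0,0,0,0],[0,0,0,0,0,0],[0,0,0,0,0,0],[0,0,0,0,0,0],[0,0,0,0,0,0],[0,0,0,0,0,0],[0,0,0,0,0,0],[0,0,0,0,0,0]]' 0.2
$H '[[0,0,-0.01,0,0,0],[0,0,-0.02,0,0,0],[0,0,-0.03,0,0,0],[0,0,-0.03,0,0,0],[0,0,-0.03,0,0,0],[0.02,0,-0.02,0,0,0],[0.03,0,0,0,0,0],[0.03,0,0,0,0,0]]'
python3 - <<'E'
from h import *
t=shot('wrist'); save(t,'w20.png');P=cloud(t); print(monitor.get_obs()['ee_pos'])
m=(np.hypot(P[...,0]-.587,P[...,1]+.297)<.04)&(t['img'].min(-1)>110)
p=P[m&(P[...,2]>.070)&(P[...,2]<.09)];print('top z',np.median(p[:,2]),len(p),'ctr',cv2.minEnclosingCircle((p[:,:2]*1000).astype(np.float32)))
A=np.c_[p[:,:2],np.ones(len(p))];print(np.degrees(np.linalg.lstsq(A,p[:,2],rcond=None)[0][:2]))
E
```

```text
time: 57.3
ee_pos: [0.5854, -0.2997, 0.058]
tcp_rot: [180.0, 0.0, 180.0]
wrist_force: [-0.3, 0.7, 0.6]
opening: 0.0513
time: 57.97
ee_pos: [0.5054, -0.2999, 0.2001]
tcp_rot: [-179.9, 0.1, -180.0]
wrist_force: [-0.7, 0.1, -0.5]
opening: 0.0513
[ 0.50021841 -0.29956784  0.19985652]
top z 0.07851017420091375 384 ctr ((585.7840576171875, -299.4794921875), 16.41276741027832)
[-2.9452083  -0.40610019]
```

View pics/w20.png

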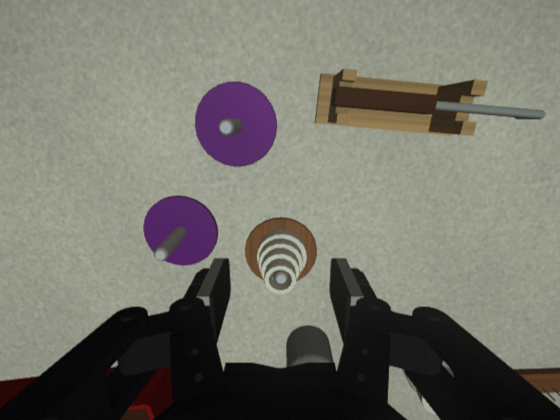

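The stack is flat, largest at the bottom, on the wooden stand (280,255). The hook is in its holder at (385,100). I'll fetch it again, gripping 13 mm lower this time.

```bash
H="python3 -m handwheel"
$H '[[0.0213,0.023,0,0,0,0],[0.0213,0.023,0,0,0,0],[0.0213,0.023,0,0,0,0],[0.0213,0.023,0,0,0,0],[0,0,0,0,0,6.714],[0,0,0,0,0,6.714],[0,0,0,0,0,6.714],[0,0,0,0,0,6.714]]' 0.5 60
$H '[[0,0,0,0,0,6.714],[0,0,0,0,0,6.714],[0,0,0,0,0,6.714],[0,0,0,0,0,6.714],[0,0,0,0,0,6.714],[0,0,0,0,0,6.714],[0,0,0,0,0,6.714],[0,0,0,0,0,6.714]]'
$H '[[0,0,0,0,0,6.714],[0,0,0,0,0,6.714],[0,0,0.02,0,0,0],[0,0,0.02,0,0,0],[0,0,0.02,0,0,0],[0,0,0,0,0,0],[0,0,0,0,0,0],[0,0,0,0,0,0]]'
python3 - <<'E'
from h import *
c=shot('wrist');tc=c['T']@np.linalg.inv(c['tool_from_camera']);P=cloud(c);rel=(P-tc[:3,3])@tc[:3,:3]
i=c['img'].astype(int);print(monitor.get_obs()['ee_pos'])
m=(P[...,2]>.058)&(P[...,2]<.076)&(np.abs(rel[...,1])<.03)&(rel[...,0]<.17)&(rel[...,0]>-.07)
for lo,hi in((-.02,.03),(.03,.04),(.085,.12),(.12,.16)):
    s=m&(rel[...,0]>lo)&(rel[...,0]<hi);print(lo,s.sum(),np.median(rel[s],0).round(4),np.median(P[s][:,2]).round(4))
s=m&(np.abs(rel[...,1])<.01); print('front ext',np.nanpercentile(rel[s][:,0],[0.5,99.5]))
hh=m&(P[...,2]>.066)&(i[...,0]-i[...,2]>8);print('handle ext x',np.percentile(rel[hh][:,0],[1,99]),hh.sum())
E
```

```text
time: 58.68
ee_pos: [0.4201, -0.2076, 0.1992]
tcp_rot: [-180.0, 0.1, 152.8]
wrist_force: [0.2, -0.2, -0.1]
opening: 0.064
time: 59.35
ee_pos: [0.4202, -0.2077, 0.1989]
tcp_rot: [180.0, 0.0, 99.1]
wrist_force: [-0.1, 0.6, 0.2]
opening: 0.0642
time: 60.02
ee_pos: [0.4206, -0.2079, 0.1396]
tcp_rot: [179.9, 0.0, 86.0]
wrist_force: [-0.1, -0.1, 0.5]
opening: 0.0636
[ 0.42075585 -0.20798859  0.13975353]
-0.02 1252 [ 0.0063 -0.0055  0.0709] 0.0687
0.03 284 [ 0.0349 -0.0052  0.0709] 0.0686
0.085 649 [ 0.1031 -0.0047  0.0775] 0.062
0.12 572 [ 0.1342 -0.0042  0.0774] 0.0621
front ext [-0.04157562  0.14712941]
handle ext x [-0.04156755  0.08368628] 2852
```

```bash
H="python3 -m handwheel"
$H '[[0,-0.0053,0.01,0,0,0],[0,0,0.02,0,0,0],[0,0,0.02,0,0,0],[0,0,0.02,0,0,0],[0,0,0.015,0,0,0],[0,0,0.0075,0,0,0],[0,0,0.002,0,0,0],[0,0,0,0,0,0]]'
$H '[[0,0,0,0,0,0],[0,0,0,0,0,0],[0,0,0,0,0,0],[0,0,0,0,0,0],[0,0,0,0,0,0],[0,0,0,0,0,0],[0,0,0,0,0,0],[0,0,0,0,0,0]]' -1 60
```

```text
time: 60.73
ee_pos: [0.4153, -0.2075, 0.0442]
tcp_rot: [180.0, 0.0, 86.0]
wrist_force: [0.1, 0.2, -0.3]
opening: 0.0642
time: 61.4
ee_pos: [0.4154, -0.2075, 0.0443]
tcp_rot: [179.9, 0.0, 86.0]
wrist_force: [-1.2, 0.9, 5.6]
opening: 0.0145
```

Gripped at 0.0145. Going to the eye of the drawn-out tray.

```bash
H="python3 -m handwheel"
$H '[[0,0,-0.01,0,0,0],[0,0,-0.02,0,0,0],[0,0,-0.02,0,0,0],[0,0,-0.025,0,0,0],[0,0,-0.025,0,0,-2],[0,0,0,0,0,-2],[0.0176,0.0203,0,0,0,0],[0.0176,0.0203,0,0,0,0]]'
$H '[[0.0176,0.0203,0,0,0,0],[0.0176,0.0203,0,0,0,0],[0.0176,0.0203,0,0,0,0],[0.0176,0.0203,0,0,0,0],[0.0176,0.0203,0,0,0,0],[0.0176,0.0203,0,0,0,0],[0,0,0,0,0,0],[0,0,0,0,0,0]]'
$H '[[0,0,0.02,0,0,0],[0,0,0.02,0,0,0],[0,0,0.02,0,0,0],[0,0,0.02,0,0,0],[0,0,0.01,0,0,0],[0,0,0.005,0,0,0],[0,0,0,0,0,0],[0,0,0,0,0,0]]'
python3 - <<'E'
from h import *
c=shot('wrist'); save(c,'w22.png');print(monitor.get_obs()['ee_pos'])
E
```

```text
time: 62.07
ee_pos: [0.4558, -0.1724, 0.1448]
tcp_rot: [179.9, 0.0, 89.9]
wrist_force: [0.1, 0.6, -1.1]
opening: 0.0141
time: 62.73
ee_pos: [0.5777, -0.0656, 0.1432]
tcp_rot: [-179.9, -0.0, 90.1]
wrist_force: [-0.7, -0.1, -1.3]
opening: 0.0142
time: 63.4
ee_pos: [0.5775, -0.0668, 0.0495]
tcp_rot: [179.9, 0.0, 90.0]
wrist_force: [-0.3, 0.4, -2.3]
opening: 0.015
[ 0.57786904 -0.06680409  0.04990005]
```

View pics/w22.png

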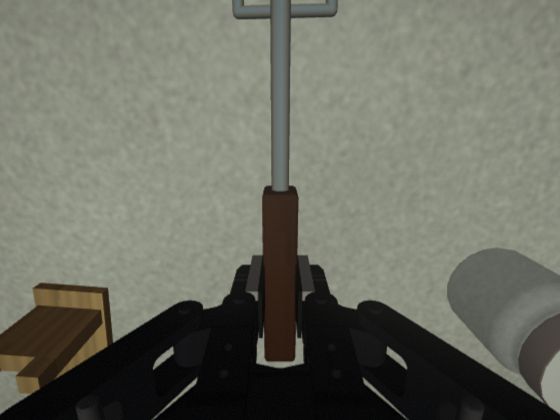

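The rod crosses the eye's front bar centrally: rod column 281, loop 233–337. Lowering in and pushing.

```bash
H="python3 -m handwheel"
$H '[[0,0,0.006,0,0,0],[0,0,0.006,0,0,0],[0,0,0.006,0,0,0],[0,0,0.003,0,0,0],[0,0,0,0,0,0],[0.005,0,0,0,0,0],[0.008,0,0,0,0,0],[0.01,0,0,0,0,0]]'
$H '[[0.013,0,0,0,0,0],[0.013,0,0,0,0,0],[0.013,0,0,0,0,0],[0.013,0,0,0,0,0],[0.013,0,0,0,0,0],[0.013,0,0,0,0,0],[0.013,0,0,0,0,0],[0.013,0,0,0,0,0]]'
$H '[[0.013,0,0,0,0,0],[0.013,0,0,0,0,0],[0.013,0,0,0,0,0],[0.013,0,0,0,0,0],[0.013,0,0,0,0,0],[0.013,0,0,0,0,0],[0.013,0,0,0,0,0],[0.01,0,0,0,0,0]]'
$H '[[0.005,0,0,0,0,0],[0.005,0,0,0,0,0],[0.005,0,0,0,0,0],[0.003,0,0,0,0,0],[0.003,0,0,0,0,0],[0.002,0,0,0,0,0],[0.002,0,0,0,0,0],[0,0,0,0,0,0]]'
```

```text
time: 64.12
ee_pos: [0.5775, -0.0434, 0.0278]
tcp_rot: [180.0, 0.0, 90.0]
wrist_force: [-0.4, -3.3, -0.9]
opening: 0.0147
time: 64.78
ee_pos: [0.5771, 0.0619, 0.0274]
tcp_rot: [-180.0, 0.0, 90.0]
wrist_force: [-0.9, -3.3, -0.6]
opening: 0.0144
time: 65.45
ee_pos: [0.5774, 0.1631, 0.0275]
tcp_rot: [180.0, -0.0, 90.0]
wrist_force: [-0.9, -2.5, -0.8]
opening: 0.0144
time: 66.12
ee_pos: [0.5774, 0.1867, 0.0275]
tcp_rot: [180.0, -0.0, 90.0]
wrist_force: [-0.4, -0.5, -1.8]
opening: 0.0141
```

```bash
H="python3 -m handwheel"
$H '[[0.002,0,0,0,0,0],[0.002,0,0,0,0,0],[0.002,0,0,0,0,0],[0.0015,0,0,0,0,0],[0.001,0,0,0,0,0],[0.001,0,0,0,0,0],[0,0,0,0,0,0],[0,0,0,0,0,0]]'
$H '[[0.001,0,0,0,0,0],[0.001,0,0,0,0,0],[0.001,0,0,0,0,0],[0,0,0,0,0,0],[0,0,0,0,0,0],[0,0,0,0,0,0],[0,0,0,0,0,0],[0,0,0,0,0,0]]'
```

```text
time: 66.78
ee_pos: [0.5773, 0.1961, 0.0275]
tcp_rot: [180.0, -0.0, 90.0]
wrist_force: [-0.5, -0.2, -1.5]
opening: 0.0145
time: 67.45
ee_pos: [0.5773, 0.1965, 0.0275]
tcp_rot: [-180.0, 0.2, 89.9]
wrist_force: [-1.3, -14.3, 1.7]
opening: 0.0144
```

The tray is fully in: 14 N against the stop. Unhooking and backing out.

```bash
H="python3 -m handwheel"
$H '[[-0.004,0,0,0,0,0],[-0.004,0,0,0,0,0],[-0.003,0,0,0,0,0],[-0.003,0,0,0,0,0],[0,0,0,0,0,0],[0,0,-0.007,0,0,0],[0,0,-0.007,0,0,0],[0,0,-0.006,0,0,0]]'
$H '[[0,0,0,0,0,0],[-0.01,0,0,0,0,0],[-0.015,0,0,0,0,0],[-0.018,0,0,0,0,0],[-0.02,0,0,0,0,0],[-0.02,0,0,0,0,0],[-0.02,0,0,0,0,0],[-0.007,0,0,0,0,0]]'
$H '[[0,0,-0.02,0,0,0],[0,0,-0.02,0,0,0],[0,0,-0.02,0,0,0],[0,0,-0.02,0,0,0],[0,0,-0.018,0,0,2],[0,0,0,0,0,2],[0,0,0,0,0,0],[0,0,0,0,0,0]]'
$H '[[-0.0244,-0.0118,0,0,0,0],[-0.0244,-0.0118,0,0,0,0],[-0.0244,-0.0118,0,0,0,0],[-0.0244,-0.0118,0,0,0,0],[-0.0244,-0.0118,0,0,0,0],[-0.0244,-0.0118,0,0,0,0],[-0.0244,-0.0118,0,0,0,0],[-0.0244,-0.0118,0,0,0,0]]'
$H '[[-0.0244,-0.0118,0,0,0,0],[-0.0244,-0.0118,0,0,0,0],[-0.0244,-0.0118,0,0,0,0],[-0.0244,-0.0118,0,0,0,0],[0,0,0,0,0,0],[0,0,0,0,0,0],[0,0,0,0,0,0],[0,0,0,0,0,0]]'
python3 - <<'E'
from h import *
c=shot('wrist');tc=c['T']@np.linalg.inv(c['tool_from_camera']);P=cloud(c);rel=(P-tc[:3,3])@tc[:3,:3];print(monitor.get_obs()['ee_pos'])
m=(rel[...,2]<.005)&(rel[...,2]>-.04)&(np.abs(rel[...,1])<.02)
for lo,hi in((.02,.04),(.05,.07),(.08,.10)):
    s=m&(rel[...,0]>lo)&(rel[...,0]<hi);print(lo,s.sum(),np.median(rel[s],0).round(4))
i=c['img'].astype(int);hh=m&(np.abs(rel[...,1])<.006)&(rel[...,2]<-.022);print('handle front',np.percentile(rel[hh][:,0],99))
E
```

```text
time: 68.12
ee_pos: [0.5776, 0.1852, 0.0487]
tcp_rot: [180.0, -0.0, 90.0]
wrist_force: [0.1, -0.3, -1.5]
opening: 0.0145
time: 68.78
ee_pos: [0.5768, 0.0715, 0.0471]
tcp_rot: [-180.0, 0.1, 89.9]
wrist_force: [-0.4, 0.1, -1.6]
opening: 0.0142
time: 69.45
ee_pos: [0.5771, 0.0745, 0.145]
tcp_rot: [-180.0, 0.0, 86.0]
wrist_force: [-0.2, 0.7, -1.7]
opening: 0.0148
time: 70.12
ee_pos: [0.4681, -0.1142, 0.1444]
tcp_rot: [-179.9, -0.0, 86.1]
wrist_force: [0.4, 0.5, -1.3]
opening: 0.0145
time: 70.78
ee_pos: [0.4157, -0.2066, 0.145]
tcp_rot: [-180.0, -0.0, 86.1]
wrist_force: [0.7, 0.2, -1.1]
opening: 0.0144
[ 0.41588613 -0.20656605  0.14515382]
0.02 1489 [ 0.0303  0.0006 -0.0243]
0.05 832 [ 0.0602  0.0002 -0.0177]
0.08 1008 [ 0.0903  0.0006 -0.0178]
handle front 0.044930950932608564
```

The hook is level and straight in the grip. Laying it down, releasing and backing off.

```bash
H="python3 -m handwheel"
$H '[[-0.0005,-0.0005,0.015,0,0,0],[0,0,0.02,0,0,0],[0,0,0.02,0,0,0],[0,0,0.015,0,0,0],[0,0,0.012,0,0,0],[0,0,0.008,0,0,0],[0,0,0.006,0,0,0],[0,0,0.003,0,0,0]]'
$H '[[0,0,0.001,0,0,0],[0,0,0,0,0,0],[0,0,0,0,0,0],[0,0,0,0,0,0],[0,0,0,0,0,0],[0,0,0,0,0,0],[0,0,0,0,0,0],[0,0,0,0,0,0]]'
$H '[[0,0,0,0,0,0],[0,0,0,0,0,0],[0,0,0,0,0,0],[0,0,0,0,0,0],[0,0,0,0,0,0],[0,0,0,0,0,0],[0,0,0,0,0,0],[0,0,0,0,0,0]]' 0.5
$H '[[0,0,-0.01,0,0,0],[0,0,-0.02,0,0,0],[0,0,-0.03,0,0,0],[0,0,-0.03,0,0,0],[0,0,-0.03,0,0,0],[0,0,-0.03,0,0,0],[-0.02,0,-0.03,0,0,0],[-0.03,0,0,0,0,0]]'
$H '[[-0.03,-0.02,0,0,0,0],[-0.03,-0.02,0,0,0,0],[0,0,0,0,0,0],[0,0,0,0,0,0],[0,0,0,0,0,0],[0,0,0,0,0,0],[0,0,0,0,0,0],[0,0,0,0,0,0]]'
python3 - <<'E'
from h import *
s=shot('scene'); t=shot('top');w=shot('wrist');np.savez('end.npz',**w)
im=np.hstack([cv2.resize(s['img'][60:320,80:440],(700,505)),])
im=np.vstack([cv2.resize(s['img'],(392,294)),cv2.resize(t['img'],(392,294))]); im=np.hstack([im,np.vstack([cv2.resize(w['img'],(392,294)),cv2.resize(s['img'][60:210,270:470],(392,294))])])
cv2.imwrite('pics/end.png',im[:,:,::-1])
P=cloud(w);P0=cloud(dict(np.load('top0.npz')));Pt=cloud(t)
m=(P[...,2]>.058)&(P[...,2]<.076)&(np.abs(P[...,0]-.42)<.025)&(P[...,1]>-.26)&(P[...,1]<-.05)
for lo,hi in((-.25,-.17),(-.155,-.08)):
    q=m&(P[...,1]>lo)&(P[...,1]<hi);print('hook',q.sum(),np.median(P[q],0).round(4))
print('ext',np.percentile(P[m][:,1],[.5,99.5]))
for n,x,y,z in(('jar',.727,-.104,.07),('tin',.726,-.253,.055),('comb',.794,.03,.009)):
    for Q in(P0,Pt):
        k=(np.abs(Q[...,0]-x)<.05)&(np.abs(Q[...,1]-y)<(.11 if n=='comb' else .05))&(Q[...,2]>z);print(n,k.sum(),np.median(Q[k],0).round(4))
E
```

```text
time: 71.5
ee_pos: [0.4152, -0.2074, 0.046]
tcp_rot: [-180.0, -0.0, 86.0]
wrist_force: [-0.7, 0.8, -0.1]
opening: 0.0144
time: 72.17
ee_pos: [0.4152, -0.2078, 0.0456]
tcp_rot: [180.0, 0.0, 86.0]
wrist_force: [0.1, 0.3, -1.2]
opening: 0.0145
time: 72.83
ee_pos: [0.4151, -0.2077, 0.0455]
tcp_rot: [-180.0, 0.0, 86.0]
wrist_force: [-0.0, 0.1, 0.3]
opening: 0.064
time: 73.5
ee_pos: [0.4131, -0.2576, 0.2327]
tcp_rot: [179.5, 0.2, 86.2]
wrist_force: [1.6, -0.3, 0.9]
opening: 0.0636
time: 74.17
ee_pos: [0.3681, -0.3139, 0.2256]
tcp_rot: [180.0, 0.0, 86.1]
wrist_force: [-0.3, -0.1, -0.3]
opening: 0.0637
hook 1815 [ 0.4152 -0.2113  0.0685]
hook 166 [ 0.4195 -0.1474  0.0621]
ext [-0.2506077  -0.14106905]
jar 301 [ 0.7336 -0.1066  0.0853]
jar 300 [ 0.7331 -0.1067  0.0855]
tin 311 [ 0.7289 -0.2566  0.0697]
tin 314 [ 0.7286 -0.2569  0.0699]
comb 599 [0.795  0.0332 0.013 ]
comb 606 [0.7948 0.0304 0.0127]
```

View pics/end.png

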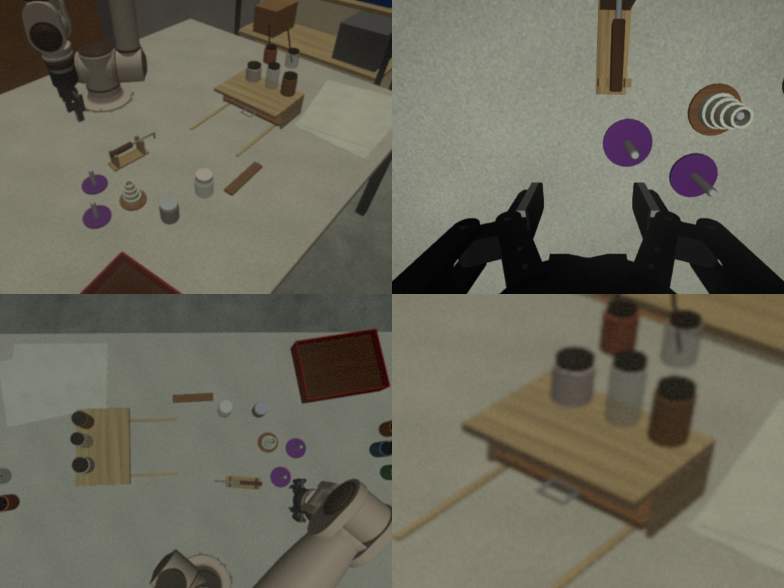

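Everything is in place: the stack is on the wooden stand, the tray is in, and the hook lies in its holder with the handle end at y -0.2506 (it was -0.2508). The jar and tin have not moved. Handing in.

```bash
python3 -c "
from workcell import order; print(order.job_done())"
```

```text
the job is handed in; nothing more can be done
None
```

The job is done and handed in at about 74 s of robot time. I drew the tray to its stop with the hook and parked the hook in its holder. All four rolls went onto the wooden stand in the order a, b, c, d. I then fetched the hook again, pushed the empty tray in and laid the hook back.

**Last checks:**
- **Rolls:** their tops read 25, 43, 61 and 78.5 mm, against 26, 44, 62 and 80 mm for fully home. The final picture shows the stack flat and tapering upwards. A plane fit on d's small top gave about 3° of tilt, which I put down to depth noise. I did not check it further.
- **Tray:** it met the stop at 24 N when drawn out and 14 N when pushed in.
- **Hook:** the handle's end is within 1 mm of where it started.
- **Bystanders:** jar and tin are unchanged to within 0.5 mm. The comb's median read 3 mm different along its length in y; the arm never went near it, so I take that as noise.

**What disagreed or went wrong:**
- **Fingertips:** they are about 29 mm shorter than the text says, shown by both cameras and by my first grasp of roll a closing above it on nothing. I corrected for this. It also means the first hook grip held only the top edge of the handle, though the hook did not slip.
- **Roll d:** it was knocked about 4 cm aside during the run. I found it again and picked it from there.

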